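# Sort the pocket finds in the laundry

## Robot

A 7-joint arm with a two-finger parallel gripper is mounted at the origin on the work surface. World frame = base frame: x ahead of the robot, y to its left, z up, the work surface at z = 0. Lengths are in m, angles in degrees, forces in N, time in s.
With the tool pointing down it reaches from about 0.35 to 0.9 m from the base axis. Payload 8.1 kg.
Tool frame: the origin (TCP) lies at the very end of the fingers, on their centre line; the grasp point (between the pads) lies 19 mm behind it; z points along the fingers, y is the direction in which the jaws open and shut (so a half turn about z gives the same grasp; the last joint's range is limited). The gripper opens to 92 mm and grips with 3 to 60 N. Pads are 19 mm wide; open, the fingers measure 130 mm over their backs; the gripper's body (75 mm by 190 mm) begins 47 mm behind the grasp point.
Start: joints at [-74.576, 24.895, 1.432, 90.138, -0.665, 64.973, -4.303], TCP at [0.227, 0.582, 0.227] pointing down, gripper open.
Joint ranges: [-149.89, 149.89], [-25.12, 119.58], [-72.63, 75.52], [4.76, 147.25], [-75.54, 255.54], [6.69, 114.76], [-157.13, 157.13]. Speed limits (degrees/s): [127.2, 127.2, 172.46, 172.46, 180, 180, 180].

## Interface

Orientations are given as [roll, pitch, yaw] about the fixed x, y, z axes, in that order (R = Rz(yaw) Ry(pitch) Rx(roll)).
In Python, from station import * gives the robot as it stands. The module is installed in compiled form; this text tells all that it offers.
- The arm moves only by the shell command python3 -m pendant 'ROWS' [OPENING] [FORCE]. ROWS is JSON, a list of rows, each an object of numbers: "x", "y", "z": the shift along the world's x, y, z each as a share of 0.3 m, from -1 to 1; "rx", "ry", "rz": the turn, a rotation vector about the world's x, y, z each as a share of 0.1 rad, from -1 to 1. In form: [{"x": .., "y": .., "z": .., "rx": .., "ry": .., "rz": ..}, ...]. A call has exactly 10 rows; each row shifts and turns the commanded pose from where the row before left it; what a row does not reach is not made up. A row lasts 1/12 s, in which the tool goes at most 41.7 mm and 7.16 degrees, less where a joint would pass 70% of its speed; a pose out of reach is approached as far as the arm can. A call with a number of a shift or a turn outside -1 to 1 is refused whole. A call with a gripper value outside its range is refused whole. OPENING is the gripper command: -1 is shut, 1 is fully open, values between are in proportion, set as the call begins (- or left out, the last holds). The fingers move at their own pace and stop on an object; FORCE is the grip in N (left out, the last holds). Time passes only in rows, so rows that do not move let the fingers close, or fill a call up. It gives the time, the measured TCP pose, the force and the opening at its end, in the units of the state.
- sense(): the state, without advancing time (a new reading comes with each control period).
- grab_frame(name): name is "side" or "top" or "wrist"; returns a dict with "img" (480x640x3 uint8, red, green, blue), "range_z" (480x640 float32, m along the optical axis (not along the pixel's ray), 0 where there is no reading), "fx", "fy", "cx", "cy" (pixels), "distortion" ([k1, k2, p1, p2, k3] as OpenCV has them; the pictures are not rectified), "world_from_camera" (4x4, takes a point from camera to world coordinates); the wrist camera has in their place "mount" (4x4, takes a point from camera to tool coordinates, whose origin is the TCP and whose axes are the flange's). Camera axes: x right, y down, z forward; pixel columns grow to the right and rows downward; lengths in m; the calibration is good to about 2 mm. A picture is of the moment at which its call begins: read the wrist's pose just before it.
- finish_job(): hands the job in, once; it reports no verdict.
Trained networks look in a picture, given as the dict that the camera call returned (one of the last four; its "shot" number tells which), for a name from the list of things; names that differ only in an ending like _2 or _b are one class to them, and where a whole thing is asked for, a point or a joint stands for the part that bears it (a point fixed in the world has none). Each returns a list of dicts, best first, with "score" (0 to 1); they miss things now and then, are a little off and sometimes report something else, mostly with a low value. They report only what shows in the picture. A call takes as long as a camera call. They do not tell look-alikes from the thing itself.
- look_for(label, picture): "pixel" ([column, row] in pixels, amid what is visible of it).
- pinpoint(label, picture): "pixel" ([column, row] in pixels: a listed point, or the origin of a listed thing).
The state is a dict: "clock": time; "q": joint angles; "joint_velocities": joint speeds; "joint_torque": joint torques, N m; "position": TCP position; "ee_rot": TCP orientation; "ft_force": force on the tool from outside, world axes, zero at the start; "torque": the same for the moment, N m; "opening": finger opening in m.
Only numpy, scipy, OpenCV 4.12 (cv2) and the standard library are available. Lean on these libraries where they do the work, as an engineer would, in place of code of your own. Each camera call takes 0.05 s, during which the arm holds its last target.

## Task

Put away the things found in the overalls' pockets: both marker pens go in the blue tray, lying lengthwise side by side; both padlocks go in the red tin whatever their colour; the yellow tape measure goes in the grey tub. Everything must end up lying flat on the floor of its container, nothing on top of anything else or leaning on a wall, and leave the mug and the glove box where they are.

Things in the scene. Friction and masses are not known exactly. Their poses are not given: they have to be found in the camera images.
- marker_red: Square-barrelled laundry marker pen lying on the table: black barrel with a red cap, 130 mm long, 18 x 18 mm in section, about 30 g. Origin at its middle (9 mm above what it lies on); x along the pen towards the cap end, z up.
- marker_green: Square-barrelled laundry marker pen lying on the table: black barrel with a green cap, 130 mm long, 18 x 18 mm in section, about 30 g. Origin at its middle (9 mm above what it lies on); x along the pen towards the cap end, z up.
- padlock_brass: Small padlock lying flat, brass body with a steel U-shaped shackle, about 130 g. Body 34 mm (x) by 42 mm (y) by 20 mm thick (z); the shackle (7 mm bar, 33 mm wide) sticks out of the body's +x side, to 48 mm from the origin. Origin at the middle of the body (10 mm above what it lies on); z up. Easily gripped across its 42 mm width, along y.
- padlock_blue: Small padlock lying flat, blue-painted body with a steel U-shaped shackle, about 130 g. Body 34 mm (x) by 42 mm (y) by 20 mm thick (z); the shackle (7 mm bar, 33 mm wide) sticks out of the body's +x side, to 48 mm from the origin. Origin at the middle of the body (10 mm above what it lies on); z up. Easily gripped across its 42 mm width, along y.
- tape_measure: Yellow pocket tape measure lying flat with a black disc on top, 52 x 52 mm and 28 mm thick, about 140 g, with a small steel tab on its +x side. Origin at its middle (14 mm above what it lies on); z up.
- blue_tray: Blue plastic pen tray, open on top, fixed to the table, outside 140 mm (x) by 180 mm (y) by 25 mm high, walls and floor 4 mm thick. Origin under its centre at table height; z up; its long side runs along y.
- red_tin: Red painted tin, open on top, fixed to the table, outside 140 mm (x) by 180 mm (y) by 30 mm high, walls and floor 4 mm thick. Origin under its centre at table height; z up; its long side runs along y.
- grey_tub: Grey plastic tub, open on top, fixed to the table, outside 130 mm (x) by 130 mm (y) by 35 mm high, walls and floor 4 mm thick. Origin under its centre at table height; z up.
- mug: Bystander: white ceramic mug, 80 mm across, 90 mm high, loose, handle towards its +y. Origin at the centre of its underside. Stands at one side of the work; not to be moved.
- glove_box: Bystander: white and pink carton of gloves, loose, 200 mm (x) by 110 mm (y) by 70 mm high. Origin at the centre of its underside. Stands at the other side of the work; not to be moved.
Mind the look-alikes: they are no part of the job. What is shaped like the tape_measure but white is not meant.

How it is judged (in metres and radians):
At the end, for the whole second after the job is handed in: Markers in the blue tray, level within 7 deg and within 20 deg of its long side; padlocks in the red tin and tape measure in the grey tub, flat within 9 deg; each on the container's floor (middle at most 5 mm above its resting height there), not on another thing; all at rest (x of marker_red in the frame of blue_tray between -0.065 and 0.065 m and y of marker_red in the frame of blue_tray between -0.085 and 0.085 m and z of each of marker_red, marker_green in the frame of blue_tray below 0.018 m and angle between marker_red's own x axis and vertical between 1.45 and 1.69 rad and angle between the x axis of each of marker_red, marker_green and the y axis of blue_tray, either way round below 0.35 rad and linear speed of each of marker_red, marker_green, padlock_brass, padlock_blue, tape_measure below 0.02 m/s and angular speed of each of marker_red, marker_green, padlock_brass, padlock_blue, tape_measure below 0.2 rad/s and x of marker_green in the frame of blue_tray between -0.065 and 0.065 m and y of marker_green in the frame of blue_tray between -0.085 and 0.085 m and angle between marker_green's own x axis and vertical between 1.45 and 1.69 rad and x of padlock_brass in the frame of red_tin between -0.065 and 0.065 m and y of padlock_brass in the frame of red_tin between -0.085 and 0.085 m and z of each of padlock_brass, padlock_blue in the frame of red_tin below 0.019 m and (angle between padlock_brass's own z axis and vertical below 0.15 rad or angle between padlock_brass's own z axis and vertical above 2.99 rad) and x of padlock_blue in the frame of red_tin between -0.065 and 0.065 m and y of padlock_blue in the frame of red_tin between -0.085 and 0.085 m and (angle between padlock_blue's own z axis and vertical below 0.15 rad or angle between padlock_blue's own z axis and vertical above 2.99 rad) and x of tape_measure in the frame of grey_tub between -0.065 and 0.065 m and y of tape_measure in the frame of grey_tub between -0.065 and 0.065 m and z of tape_measure in the frame of grey_tub below 0.023 m and (angle between tape_measure's own z axis and vertical below 0.15 rad or angle between tape_measure's own z axis and vertical above 2.99 rad)); the robot touches nothing.
It fails at once if the mug is moved more than 20 mm (distance of mug from where it was at the start of the episode above 0.02 m).
It fails at once if the glove box is moved more than 20 mm (distance of glove_box from where it was at the start of the episode above 0.02 m).
It also fails if it takes over 120 s, if anything falls off the work surface, if the arm or the gripper's body presses on something with over 40 N, if the wrist force passes 120 N, or if a joint passes its speed limit or range.

## Working session

There is one attempt and no reset: what is moved stays moved. The work goes in short steps, Python scripts to look and compute and a shell command to move; the robot and the scene stay as the last step left them, time stands still between calls to the robot, and variables do not carry over. Pictures are saved under pics/ and viewed, and the job is handed in when it is done.

```bash
mkdir -p pics; cat > h.py <<'E'
from station import *
import numpy as np, cv2
def save(f,name,crop=None,s=1):
    im=f["img"][:,:,::-1]
    if crop: a,b,c,d=crop; im=im[b:d,a:c]
    if s!=1: im=cv2.resize(im,None,fx=s,fy=s,interpolation=cv2.INTER_CUBIC)
    cv2.imwrite("pics/"+name,im)
def ray(f,px):
    K=np.array([[f["fx"],0,f["cx"]],[0,f["fy"],f["cy"]],[0,0,1]])
    p=cv2.undistortPoints(np.array([[px]],float),K,np.array(f["distortion"],float))[0,0]
    return np.array([p[0],p[1],1.])
def atz(f,px,z,T=None):
    T=f["world_from_camera"] if T is None else T
    T=np.array(T); d=T[:3,:3]@ray(f,px); o=T[:3,3]
    return o+d*(z-o[2])/d[2]
def world(f,T=None):
    T=np.array(f["world_from_camera"] if T is None else T)
    K=np.array([[f["fx"],0,f["cx"]],[0,f["fy"],f["cy"]],[0,0,1]])
    u,v=np.meshgrid(np.arange(640),np.arange(480))
    p=cv2.undistortPoints(np.stack([u,v],-1).reshape(-1,1,2).astype(float),K,np.array(f["distortion"],float))[:,0]
    z=f["range_z"].reshape(-1)
    P=np.c_[p*z[:,None],z]@T[:3,:3].T+T[:3,3]
    P[z==0]=np.nan
    return P.reshape(480,640,3)
E
python3 - <<'E'
from h import *
s=sense(); print(s)
for n in ("top","side"):
    f=grab_frame(n); save(f,n+"0.png")
    print(n,np.round(f["world_from_camera"],3).tolist())
    for l in ["marker_red","marker_green","padlock_brass","padlock_blue","tape_measure","blue_tray","red_tin","grey_tub","mug","glove_box"]:
        print(l,[(np.round(r["pixel"],1).tolist(),round(r["score"],2),np.round(atz(f,r["pixel"],0.015)[:2],3).tolist()) for r in pinpoint(l,f)][:4])
E
```

```text
{'clock': 0.0, 'q': array([-74.57809426,  24.93353903,   1.43189322,  90.18877767,
        -0.66260461,  64.97476057,  -4.30106192]), 'joint_velocities': array([-0.12727346, -0.09975317,  0.11108635,  0.07882839, -0.00291188,
        0.10610263,  0.03919709]), 'joint_torque': array([-1.03957907e-03, -6.67836356e+01,  9.84502137e-01, -3.14461327e+01,
       -6.05132477e-02,  4.26825334e-02,  1.68616211e-04]), 'position': array([0.22692419, 0.58179616, 0.22597898]), 'ee_rot': array([-1.79911775e+02,  1.02694266e-02,  1.58697319e+02]), 'ft_force': array([-0.02442243, -0.29474282, -0.28900576]), 'torque': array([-0.06308824, -0.01588458,  0.03117926]), 'opening': 0.09160513808036692}
top [[0.021, -0.984, 0.178, 0.262], [-1.0, -0.024, -0.016, 0.002], [0.02, -0.178, -0.984, 1.329], [0.0, 0.0, 0.0, 1.0]]
marker_red [([191.9, 236.3], 0.67, [0.463, 0.286])]
marker_green [([246.3, 237.1], 0.75, [0.465, 0.148])]
padlock_brass [([296.5, 244.9], 0.5, [0.448, 0.021])]
padlock_blue [([409.5, 245.0], 0.77, [0.454, -0.265])]
tape_measure [([356.8, 245.7], 0.89, [0.45, -0.131]), ([344.2, 290.6], 0.75,
[... 323 characters left out ...]
217, 0.224, 0.153], [-0.311, 0.693, -0.651, 1.018], [-0.014, -0.688, -0.726, 1.177], [0.0, 0.0, 0.0, 1.0]]
marker_red [([298.7, 336.2], 0.85, [0.466, 0.277])]
marker_green [([317.6, 295.0], 0.88, [0.462, 0.152]), ([359.9, 214.4], 0.65, [0.44, -0.143])]
padlock_brass [([338.2, 256.2], 0.85, [0.452, 0.019])]
padlock_blue [([365.8, 184.5], 0.75, [0.457, -0.264])]
tape_measure [([357.1, 211.7], 0.92, [0.45, -0.15])]
blue_tray [([230.1, 304.8], 0.63, [0.65, 0.243])]
red_tin [([263.5, 239.3], 0.75, [0.654, 0.021])]
grey_tub [([300.6, 181.9], 0.93, [0.637, -0.22]), ([297.9, 340.0], 0.74, [0.464, 0.288])]
mug [([191.0, 417.7], 0.61, [0.609, 0.535])]
glove_box [([356.2, 124.3], 0.59, [0.561, -0.53])]
```

View pics/top0.png

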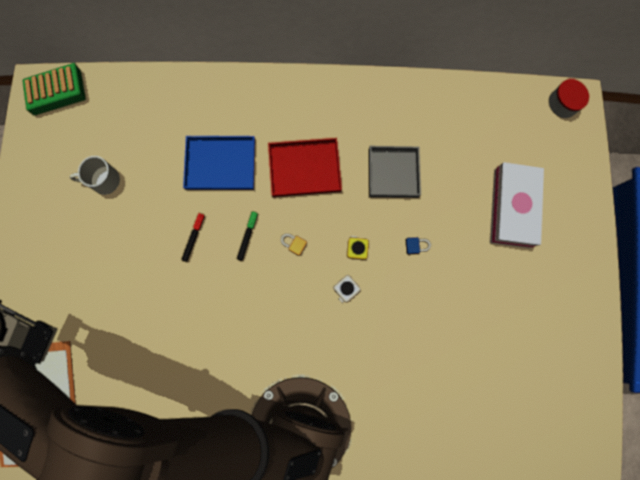

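```bash
python3 - <<'E'
from h import *
f=grab_frame("top"); save(f,"crop0.png",(160,130,450,320),2.7)
W=world(f)
np.save("top_w.npy",W)
im=f["img"]
hsv=cv2.cvtColor(im,cv2.COLOR_RGB2HSV)
# objects above table
z=W[:,:,2]
m=((z>0.008)&(z<0.12)&(W[:,:,0]>0.3)&(W[:,:,0]<0.9)).astype(np.uint8)
n,l,st,c=cv2.connectedComponentsWithStats(m)
for i in range(1,n):
    if st[i,4]<30: continue
    P=W[l==i]; r=cv2.minAreaRect(P[:,:2].astype(np.float32)*1000)
    print(st[i].tolist(),np.round(r[0],1),np.round(r[1],1),round(r[2],1),"zmed/max",np.round([np.median(P[:,2]),P[:,2].max()],3))
E
```

```text
[22, 70, 64, 46, 2133] [857.8 698.9] [106.4 161.9] 16.3 zmed/max [0.052 0.069]
[549, 83, 41, 34, 1028] [ 860.6 -719.3] [97.9 78. ] 89.6 zmed/max [0.065 0.074]
[183, 135, 72, 55, 746] [660.2 227.2] [145.3 182.1] 1.5 zmed/max [0.022 0.033]
[268, 138, 74, 59, 774] [651.    6.2] [141.4 182.8] 5.6 zmed/max [0.027 0.037]
[368, 146, 54, 52, 747] [ 645.3 -225.2] [131.4 133.9] 1.2 zmed/max [0.03  0.042]
[69, 155, 51, 40, 1051] [601.4 540.7] [ 81.8 105.6] 38.9 zmed/max [0.058 0.096]
[490, 163, 54, 85, 3964] [ 559.7 -542.6] [115.  204.3] 84.0 zmed/max [0.069 0.082]
[237, 211, 22, 50, 372] [469.8 145.9] [ 18.4 129.4] 74.6 zmed/max [0.017 0.024]
[181, 212, 24, 50, 364] [463.2 286.2] [ 22.5 130.8] 73.7 zmed/max [0.017 0.025]
[280, 233, 27, 23, 298] [455.2  33.1] [63.6 42.2] 60.8 zmed/max [0.019 0.027]
[346, 236, 23, 24, 445] [ 446.1 -131.1] [52.4 57.1] 86.0 zmed/max [0.027 0.035]
[405, 237, 26, 17, 297] [ 454.5 -286.6] [41.4 63.6] 1.2 zmed/max [0.018 0.026]
[333, 275, 27, 27, 455] [ 341.  -102.7] [52.2 57.4] 42.1 zmed/max [0.027 0.037]
```

The tape measure has two candidates: the yellow one at pixel (357,247) and a white look-alike at (347,289). The job names the yellow one. I'll confirm in the enlarged crop.

View pics/crop0.png

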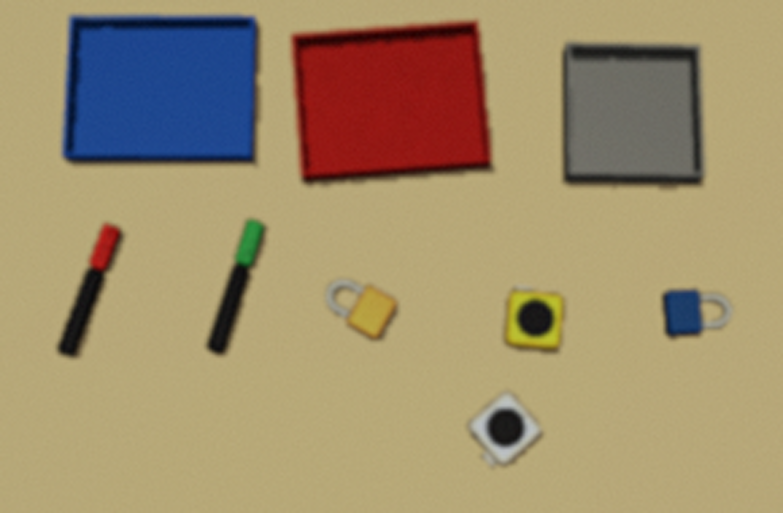

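```bash
python3 -m pendant '[{"x":0.078,"y":-0.098,"rz":0.09},{"x":0.078,"y":-0.098,"rz":0.09},{"x":0.078,"y":-0.098,"rz":0.09},{"x":0.078,"y":-0.098,"rz":0.09},{"x":0.078,"y":-0.098,"rz":0.09},{"x":0.078,"y":-0.098,"rz":0.09},{"x":0.078,"y":-0.098,"rz":0.09},{"x":0.078,"y":-0.098,"rz":0.09},{"x":0.078,"y":-0.098,"rz":0.09},{"x":0.078,"y":-0.098,"rz":0.09}]' 1 20
cat >> h.py <<'E'
def wrist():
    from scipy.spatial.transform import Rotation as R
    s=sense(); f=grab_frame("wrist")
    T=np.eye(4); T[:3,:3]=R.from_euler("xyz",s["ee_rot"],degrees=True).as_matrix(); T[:3,3]=s["position"]
    f["T"]=T@np.array(f["mount"]); return s,f
def comps(W,lo=0.008,hi=0.12,mn=150):
    z=W[:,:,2]; m=((z>lo)&(z<hi)).astype(np.uint8)
    n,l,st,c=cv2.connectedComponentsWithStats(m)
    for i in range(1,n):
        if st[i,4]<mn: continue
        P=W[l==i]; r=cv2.minAreaRect(P[:,:2].astype(np.float32)*1000)
        print(st[i].tolist(),np.round(r[0],1),np.round(r[1],1),round(r[2],1),"zmed/max",np.round([np.median(P[:,2]),P[:,2].max()],3))
E
python3 - <<'E'
from h import *
s,f=wrist(); print(s["position"],s["ee_rot"],s["q"][6]); save(f,"w1.png"); comps(world(f,f["T"]))
E
```

```text
[0.22709943 0.58228911 0.22674022] [1.79997235e+02 5.47689757e-04 1.58691449e+02] -4.302537311399371
[359, 61, 109, 80, 3059] [158.6 701.8] [ 25.9 100.6] 8.7 zmed/max [0.016 0.019]$[0]: bad value
```

View pics/w1.png

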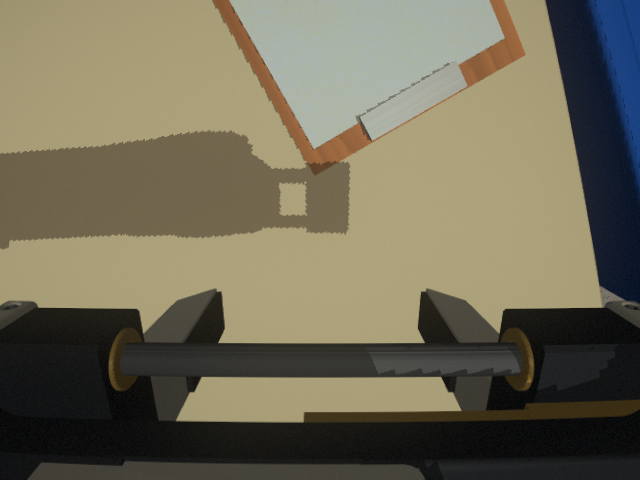

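The crop shows the yellow tape measure with a black disc at crop (535,318), and the white look-alike at (506,427), so the yellow one is the target. The wrist view shows the table with a clipboard. The pendant refused my move, so each row needs all six keys.

```bash
python3 -m pendant '[{"x":0.078,"y":-0.098,"z":0,"rx":0,"ry":0,"rz":0.09},{"x":0.078,"y":-0.098,"z":0,"rx":0,"ry":0,"rz":0.09},{"x":0.078,"y":-0.098,"z":0,"rx":0,"ry":0,"rz":0.09},{"x":0.078,"y":-0.098,"z":0,"rx":0,"ry":0,"rz":0.09},{"x":0.078,"y":-0.098,"z":0,"rx":0,"ry":0,"rz":0.09},{"x":0.078,"y":-0.098,"z":0,"rx":0,"ry":0,"rz":0.09},{"x":0.078,"y":-0.098,"z":0,"rx":0,"ry":0,"rz":0.09},{"x":0.078,"y":-0.098,"z":0,"rx":0,"ry":0,"rz":0.09},{"x":0.078,"y":-0.098,"z":0,"rx":0,"ry":0,"rz":0.09},{"x":0.078,"y":-0.098,"z":0,"rx":0,"ry":0,"rz":0.09}]' 1 20
python3 - <<'E'
from h import *
s,f=wrist(); print(s["clock"],s["position"],s["ee_rot"],s["q"]); save(f,"w2.png"); comps(world(f,f["T"])); print(np.round(f["mount"],3))
E
```

```text
clock: 2.03
position: [0.462, 0.2867, 0.227]
ee_rot: [180.0, 0.0, 163.9]
ft_force: [1.1, 0.6, -1.4]
opening: 0.0918
2.0333 [0.46201439 0.28674317 0.22702714] [1.79967991e+02 1.67803537e-02 1.63879377e+02] [-43.14845238  17.2265467    7.35707857 102.01161426  -2.49516249
  60.88286365  38.9747288 ]
[308, 149, 20, 127, 2174] [463.1 283.6] [ 18.  130.3] 72.6 zmed/max [0.017 0.022]
[179, 195, 29, 101, 1795] [458.8 149.7] [ 18.9 107.5] 74.1 zmed/max [0.017 0.021]
[534, 245, 106, 63, 5349] [607.6 541.2] [102.4  71.6] 78.0 zmed/max [0.049 0.092]
[61, 248, 63, 43, 1759] [454.1  32.4] [64.1 42.8] 62.6 zmed/max [0.019 0.023]
[266, 311, 119, 32, 1154] [589.1 253. ] [132.9  30.2] 78.1 zmed/max [0.02  0.027]
[230, 377, 32, 45, 487] [654.8 138.4] [83.6  5.3] 1.0 zmed/max [0.021 0.027]
[388, 377, 17, 35, 163] [697.2 313.3] [15.4 62. ] 74.5 zmed/max [0.025 0.027]
[193, 379, 34, 43, 600] [650.1  94.2] [66.3  6.8] 6.1 zmed/max [0.021 0.032]
[[-0.001 -0.955 -0.297  0.081]
 [ 1.    -0.001 -0.     0.001]
 [ 0.    -0.297  0.955 -0.158]
 [ 0.     0.     0.     1.   ]]
```

View pics/w2.png

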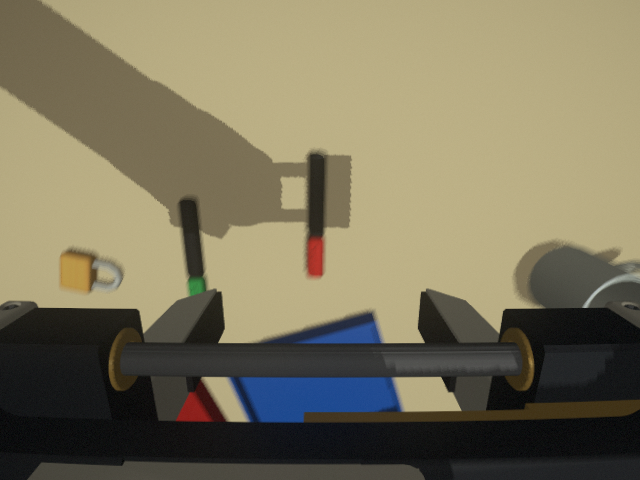

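The wrist view shows the red-capped marker at (316,215) and the green one at (192,245). The wrist depth agrees with the top camera. I'll descend on the red marker.

```bash
python3 -m pendant '[{"x":0.003,"y":-0.01,"z":-0.1,"rx":0,"ry":0,"rz":-0.15},{"x":0,"y":0,"z":-0.1,"rx":0,"ry":0,"rz":0},{"x":0,"y":0,"z":-0.1,"rx":0,"ry":0,"rz":0},{"x":0,"y":0,"z":-0.1,"rx":0,"ry":0,"rz":0},{"x":0,"y":0,"z":-0.1,"rx":0,"ry":0,"rz":0},{"x":0,"y":0,"z":-0.1,"rx":0,"ry":0,"rz":0},{"x":0,"y":0,"z":-0.05,"rx":0,"ry":0,"rz":0},{"x":0,"y":0,"z":-0.04,"rx":0,"ry":0,"rz":0},{"x":0,"y":0,"z":-0.03,"rx":0,"ry":0,"rz":0},{"x":0,"y":0,"z":-0.02,"rx":0,"ry":0,"rz":0}]'
python3 -m pendant '[{"x":0,"y":0,"z":0,"rx":0,"ry":0,"rz":0},{"x":0,"y":0,"z":0,"rx":0,"ry":0,"rz":0},{"x":0,"y":0,"z":0,"rx":0,"ry":0,"rz":0},{"x":0,"y":0,"z":0,"rx":0,"ry":0,"rz":0},{"x":0,"y":0,"z":0,"rx":0,"ry":0,"rz":0},{"x":0,"y":0,"z":0,"rx":0,"ry":0,"rz":0},{"x":0,"y":0,"z":0,"rx":0,"ry":0,"rz":0},{"x":0,"y":0,"z":0,"rx":0,"ry":0,"rz":0},{"x":0,"y":0,"z":0,"rx":0,"ry":0,"rz":0},{"x":0,"y":0,"z":0,"rx":0,"ry":0,"rz":0}]' -1 20
```

```text
clock: 2.92
position: [0.4617, 0.2854, 0.0038]
ee_rot: [-180.0, -0.0, 163.0]
ft_force: [0.1, -0.6, 0.0]
opening: 0.0918
clock: 3.75
position: [0.462, 0.2853, 0.0048]
ee_rot: [180.0, -0.0, 163.0]
ft_force: [-0.3, 0.4, 0.0]
opening: 0.0294
```

```bash
python3 -m pendant '[{"x":0,"y":0,"z":0,"rx":0,"ry":0,"rz":0},{"x":0,"y":0,"z":0,"rx":0,"ry":0,"rz":0},{"x":0,"y":0,"z":0,"rx":0,"ry":0,"rz":0},{"x":0,"y":0,"z":0,"rx":0,"ry":0,"rz":0},{"x":0,"y":0,"z":0.04,"rx":0,"ry":0,"rz":0},{"x":0,"y":0,"z":0.06,"rx":0,"ry":0,"rz":0},{"x":0,"y":0,"z":0.08,"rx":0,"ry":0,"rz":0},{"x":0,"y":0,"z":0.08,"rx":0,"ry":0,"rz":-0.5},{"x":0,"y":0,"z":0.08,"rx":0,"ry":0,"rz":-0.9},{"x":0,"y":0,"z":0.08,"rx":0,"ry":0,"rz":-0.9}]'
python3 - <<'E'
from h import *
s,f=wrist(); print(s["clock"],s["position"],s["ee_rot"],s["opening"]); save(f,"w3.png")
f=grab_frame("top"); W=world(f); im=f["img"].astype(int)
# container rims from colour
hsv=cv2.cvtColor(f["img"],cv2.COLOR_RGB2HSV)
for n,(u,v,w,h) in dict(blue=(178,130,85,65),red=(263,133,85,70),grey=(363,140,65,62)).items():
    sub=W[v:v+h,u:u+w]; z=sub[:,:,2]
    for lo,hi,nm in ((0.015,0.05,"rim"),(0.0015,0.009,"floor")):
        m=(z>lo)&(z<hi)
        if nm=="floor":
            hh=hsv[v:v+h,u:u+w]; 
            c=hh[h//2,w//2].astype(int); m&=(abs(hh.astype(int)-c)[:,:,:2].max(-1)<45)
        P=sub[m]; r=cv2.minAreaRect(P[:,:2].astype(np.float32)*1000); print(n,nm,np.round(r[0]),np.round(r[1]),round(r[2],1))
E
```

```text
clock: 4.58
position: [0.4618, 0.2851, 0.1319]
ee_rot: [-180.0, -0.0, 149.6]
ft_force: [0.0, 0.8, -1.5]
opening: 0.0177
4.5833 [0.46175025 0.28511346 0.13185748] [-1.79996844e+02 -2.28751124e-02  1.49570031e+02] 0.017662491651645965
blue rim [660. 227.] [145. 182.] 1.4
blue floor [660. 229.] [135. 172.] 0.9
red rim [651.   7.] [142. 180.] 5.7
red floor [650.   7.] [136. 172.] 5.4
grey rim [ 645. -225.] [131. 133.] 0.9
grey floor [ 644. -230.] [128. 130.] 88.6
```

View pics/w3.png

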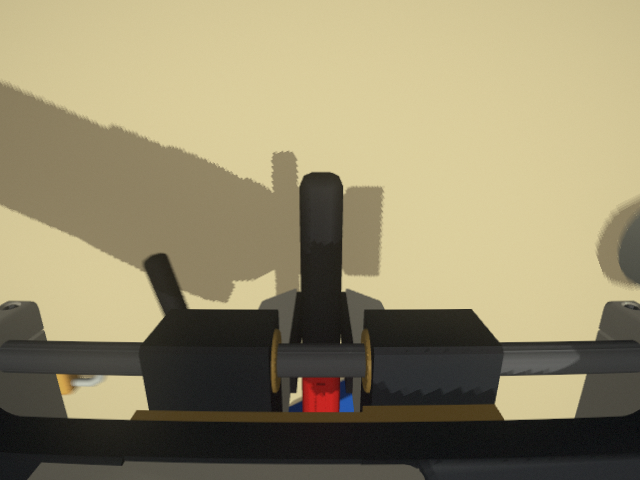

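The marker is held firmly between the jaws, its opening 17.7 mm. The tray centre measures about (0.660, 0.228) with yaw 1.2°. I'll carry it to the tray's far side (x +30 mm).

```bash
python3 -m pendant '[{"x":0.076,"y":-0.019,"z":0,"rx":0,"ry":0,"rz":-1},{"x":0.076,"y":-0.019,"z":0,"rx":0,"ry":0,"rz":-1},{"x":0.076,"y":-0.019,"z":0,"rx":0,"ry":0,"rz":-1},{"x":0.076,"y":-0.019,"z":0,"rx":0,"ry":0,"rz":-1},{"x":0.076,"y":-0.019,"z":0,"rx":0,"ry":0,"rz":-1},{"x":0.076,"y":-0.019,"z":0,"rx":0,"ry":0,"rz":-1},{"x":0.076,"y":-0.019,"z":0,"rx":0,"ry":0,"rz":-1},{"x":0.076,"y":-0.019,"z":0,"rx":0,"ry":0,"rz":-1},{"x":0.076,"y":-0.019,"z":0,"rx":0,"ry":0,"rz":-1},{"x":0.076,"y":-0.019,"z":0,"rx":0,"ry":0,"rz":-1}]'
python3 - <<'E'
from h import *
s,f=wrist(); print(s["clock"],s["position"],s["ee_rot"],s["opening"]); save(f,"w4.png"); comps(world(f,f["T"]),0.012,mn=80)
E
```

```text
clock: 5.52
position: [0.6905, 0.2279, 0.1295]
ee_rot: [-179.9, 0.0, 92.3]
ft_force: [1.4, 0.6, 1.2]
opening: 0.0176
5.5167 [0.69050634 0.22790545 0.12949238] [-1.79924713e+02  2.96167117e-02  9.23220136e+01] 0.01764036063594383
[173, 115, 210, 194, 4912] [658.8 242.6] [140.9 149. ] 1.2 zmed/max [0.024 0.027]
[39, 308, 94, 34, 1394] [493.7 140.9] [18.3 80.5] 74.5 zmed/max [0.017 0.02 ]
[290, 381, 12, 19, 134] [674.4  97.4] [9.6 5.7] 7.3 zmed/max [0.028 0.031]
[64, 405, 21, 14, 103] [470.   55.8] [ 9.2 21. ] 53.6 zmed/max [0.013 0.015]
```

View pics/w4.png

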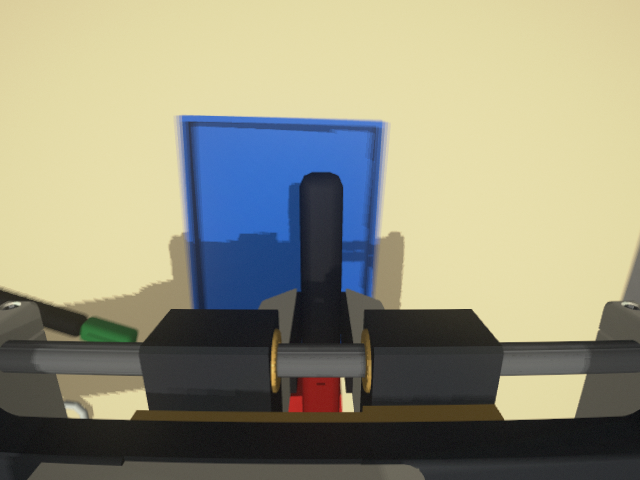

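```bash
python3 -m pendant '[{"x":-0.015,"y":0,"z":-0.1,"rx":0,"ry":0,"rz":-0.2},{"x":0,"y":0,"z":-0.1,"rx":0,"ry":0,"rz":0},{"x":0,"y":0,"z":-0.1,"rx":0,"ry":0,"rz":0},{"x":0,"y":0,"z":-0.04,"rx":0,"ry":0,"rz":0},{"x":0,"y":0,"z":-0.02,"rx":0,"ry":0,"rz":0},{"x":0,"y":0,"z":-0.015,"rx":0,"ry":0,"rz":0},{"x":0,"y":0,"z":-0.01,"rx":0,"ry":0,"rz":0},{"x":0,"y":0,"z":-0.01,"rx":0,"ry":0,"rz":0},{"x":0,"y":0,"z":0,"rx":0,"ry":0,"rz":0},{"x":0,"y":0,"z":0,"rx":0,"ry":0,"rz":0}]'
```

```text
clock: 6.4
position: [0.6861, 0.2285, 0.0133]
ee_rot: [179.9, -0.0, 91.4]
ft_force: [-0.7, -0.1, -0.3]
opening: 0.0176
```

```bash
python3 -m pendant '[{"x":0,"y":0,"z":-0.005,"rx":0,"ry":0,"rz":0},{"x":0,"y":0,"z":-0.005,"rx":0,"ry":0,"rz":0},{"x":0,"y":0,"z":-0.002,"rx":0,"ry":0,"rz":0},{"x":0,"y":0,"z":0,"rx":0,"ry":0,"rz":0},{"x":0,"y":0,"z":0,"rx":0,"ry":0,"rz":0},{"x":0,"y":0,"z":0,"rx":0,"ry":0,"rz":0},{"x":0,"y":0,"z":0,"rx":0,"ry":0,"rz":0},{"x":0,"y":0,"z":0,"rx":0,"ry":0,"rz":0},{"x":0,"y":0,"z":0,"rx":0,"ry":0,"rz":0},{"x":0,"y":0,"z":0,"rx":0,"ry":0,"rz":0}]'
python3 -m pendant '[{"x":0,"y":0,"z":0,"rx":0,"ry":0,"rz":0},{"x":0,"y":0,"z":0,"rx":0,"ry":0,"rz":0},{"x":0,"y":0,"z":0,"rx":0,"ry":0,"rz":0},{"x":0,"y":0,"z":0,"rx":0,"ry":0,"rz":0},{"x":0,"y":0,"z":0.03,"rx":0,"ry":0,"rz":0},{"x":0,"y":0,"z":0.06,"rx":0,"ry":0,"rz":0},{"x":0,"y":0,"z":0.08,"rx":0,"ry":0,"rz":0},{"x":0,"y":0,"z":0.1,"rx":0,"ry":0,"rz":0},{"x":0,"y":0,"z":0.1,"rx":0,"ry":0,"rz":0},{"x":0,"y":0,"z":0.1,"rx":0,"ry":0,"rz":0}]' -0.4
python3 - <<'E'
from h import *
s,f=wrist(); print(s["clock"],s["position"],s["ee_rot"],s["opening"]); save(f,"w5.png"); comps(world(f,f["T"]),0.012,mn=80)
E
```

```text
clock: 7.23
position: [0.6855, 0.2284, 0.0088]
ee_rot: [180.0, -0.0, 91.4]
ft_force: [-0.3, -0.2, 3.1]
opening: 0.0177
clock: 8.07
position: [0.6854, 0.2281, 0.1517]
ee_rot: [180.0, 0.0, 91.4]
ft_force: [0.2, -0.1, 0.8]
opening: 0.0275
8.0667 [0.68535049 0.22810175 0.15169773] [1.79986563e+02 6.43934171e-03 9.13575582e+01] 0.027463744518131376
[190, 119, 193, 190, 4240] [659.  238.5] [140.8 156.9] 1.1 zmed/max [0.025 0.027]
[310, 153, 23, 156, 3354] [685.4 228.6] [ 17.9 128.1] 1.0 zmed/max [0.021 0.026]
[9, 288, 130, 51, 2062] [464.7 148.7] [ 19.2 116.5] 74.9 zmed/max [0.017 0.021]
[290, 326, 62, 13, 712] [687.  139.8] [53.   6.2] 2.2 zmed/max [0.022 0.027]
[285, 378, 65, 34, 467] [692.3  92.9] [32.5 66.6] 61.1 zmed/max [0.03  0.032]
[66, 393, 42, 26, 420] [459.   48.1] [32.1 39.1] 73.1 zmed/max [0.013 0.02 ]
```

View pics/w5.png

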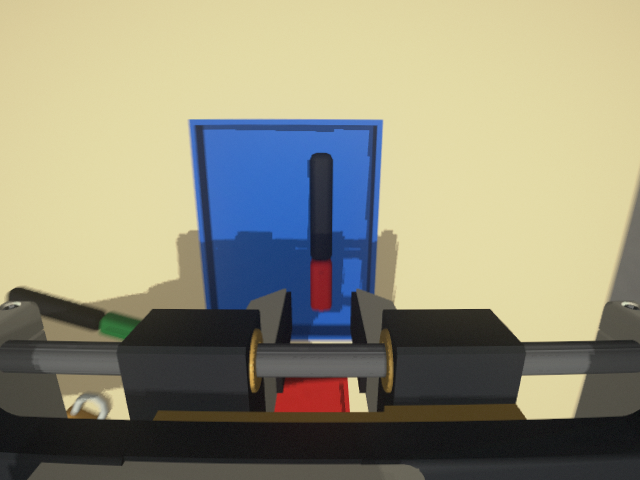

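The red marker lies in the tray at (321,230) in the picture, straight. The green one is next, at about (0.4697, 0.146) with jaw yaw 164.7°.

```bash
python3 -m pendant '[{"x":-0.072,"y":-0.027,"z":0,"rx":0,"ry":0,"rz":1},{"x":-0.072,"y":-0.027,"z":0,"rx":0,"ry":0,"rz":1},{"x":-0.072,"y":-0.027,"z":0,"rx":0,"ry":0,"rz":1},{"x":-0.072,"y":-0.027,"z":0,"rx":0,"ry":0,"rz":1},{"x":-0.072,"y":-0.027,"z":0,"rx":0,"ry":0,"rz":1},{"x":-0.072,"y":-0.027,"z":0,"rx":0,"ry":0,"rz":1},{"x":-0.072,"y":-0.027,"z":0,"rx":0,"ry":0,"rz":1},{"x":-0.072,"y":-0.027,"z":0,"rx":0,"ry":0,"rz":1},{"x":-0.072,"y":-0.027,"z":0,"rx":0,"ry":0,"rz":1},{"x":-0.072,"y":-0.027,"z":0,"rx":0,"ry":0,"rz":1}]' 0.3
python3 -m pendant '[{"x":0,"y":0,"z":0,"rx":0,"ry":0,"rz":0.9},{"x":0,"y":0,"z":0,"rx":0,"ry":0,"rz":0.9},{"x":0,"y":0,"z":0,"rx":0,"ry":0,"rz":0.9},{"x":0,"y":0,"z":-0.1,"rx":0,"ry":0,"rz":0},{"x":0,"y":0,"z":-0.1,"rx":0,"ry":0,"rz":0},{"x":0,"y":0,"z":-0.1,"rx":0,"ry":0,"rz":0},{"x":0,"y":0,"z":0,"rx":0,"ry":0,"rz":0},{"x":0,"y":0,"z":0,"rx":0,"ry":0,"rz":0},{"x":0,"y":0,"z":0,"rx":0,"ry":0,"rz":0},{"x":0,"y":0,"z":0,"rx":0,"ry":0,"rz":0}]'
python3 - <<'E'
from h import *
s,f=wrist(); print(s["clock"],s["position"],s["ee_rot"],s["opening"]); save(f,"w6.png"); comps(world(f,f["T"]),0.010,mn=80)
E
```

```text
clock: 8.95
position: [0.4686, 0.1468, 0.1502]
ee_rot: [180.0, 0.0, 148.9]
ft_force: [0.1, 1.0, -0.4]
opening: 0.0595
clock: 9.78
position: [0.4708, 0.1477, 0.0615]
ee_rot: [179.9, 0.1, 164.1]
ft_force: [-0.3, 0.4, 0.2]
opening: 0.0599
9.7833 [0.47076766 0.14773419 0.06147314] [1.79892248e+02 1.30491908e-01 1.64126346e+02] 0.05989448150404527
[300, 159, 32, 184, 5499] [460.7 148.5] [ 17.8 111.7] 74.3 zmed/max [0.017 0.021]
[74, 255, 110, 66, 3778] [445.3  31.9] [66.1 38.9] 78.4 zmed/max [0.019 0.022]
[200, 288, 59, 55, 2569] [456.7 117.4] [27.  13.3] 25.3 zmed/max [0.087 0.108]
[384, 288, 58, 55, 2572] [475.1 182.2] [13.1 26.5] 33.1 zmed/max [0.086 0.108]
[218, 377, 25, 44, 510] [464.4 117.9] [ 3.2 17.4] 73.9 zmed/max [0.112 0.12 ]
[400, 377, 23, 34, 472] [481.9 177.5] [ 3.  17.2] 72.3 zmed/max [0.112 0.12 ]
```

View pics/w6.png

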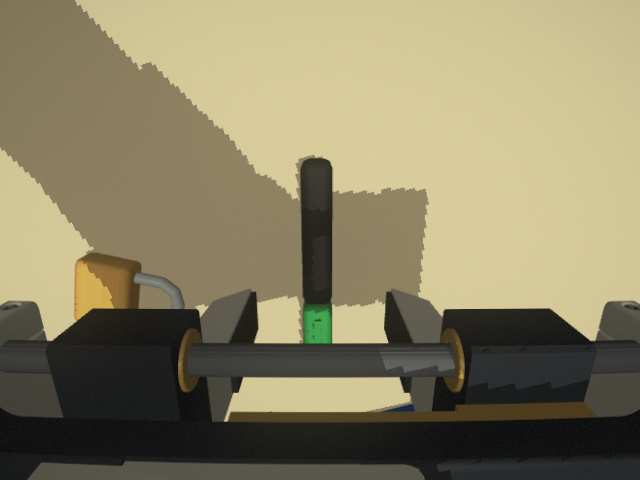

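The green marker is at (316,250), midway between the fingers. I'll descend and grip.

```bash
python3 -m pendant '[{"x":0,"y":-0.005,"z":-0.05,"rx":0,"ry":0,"rz":0},{"x":0,"y":0,"z":-0.05,"rx":0,"ry":0,"rz":0},{"x":0,"y":0,"z":-0.04,"rx":0,"ry":0,"rz":0},{"x":0,"y":0,"z":-0.03,"rx":0,"ry":0,"rz":0},{"x":0,"y":0,"z":-0.02,"rx":0,"ry":0,"rz":0},{"x":0,"y":0,"z":0,"rx":0,"ry":0,"rz":0},{"x":0,"y":0,"z":0,"rx":0,"ry":0,"rz":0},{"x":0,"y":0,"z":0,"rx":0,"ry":0,"rz":0},{"x":0,"y":0,"z":0,"rx":0,"ry":0,"rz":0},{"x":0,"y":0,"z":0,"rx":0,"ry":0,"rz":0}]' 0.3
python3 -m pendant '[{"x":0,"y":0,"z":0,"rx":0,"ry":0,"rz":0},{"x":0,"y":0,"z":0,"rx":0,"ry":0,"rz":0},{"x":0,"y":0,"z":0,"rx":0,"ry":0,"rz":0},{"x":0,"y":0,"z":0,"rx":0,"ry":0,"rz":0},{"x":0,"y":0,"z":0,"rx":0,"ry":0,"rz":0},{"x":0,"y":0,"z":0,"rx":0,"ry":0,"rz":0},{"x":0,"y":0,"z":0,"rx":0,"ry":0,"rz":0},{"x":0,"y":0,"z":0,"rx":0,"ry":0,"rz":0},{"x":0,"y":0,"z":0,"rx":0,"ry":0,"rz":0},{"x":0,"y":0,"z":0,"rx":0,"ry":0,"rz":0}]' -1 20
```

```text
clock: 10.67
position: [0.4698, 0.1459, 0.0032]
ee_rot: [180.0, 0.0, 164.1]
ft_force: [0.2, 0.2, -0.3]
opening: 0.0598
clock: 11.5
position: [0.4695, 0.1458, 0.0026]
ee_rot: [180.0, -0.0, 164.1]
ft_force: [0.0, 0.3, -0.1]
opening: 0.0175
```

```bash
python3 -m pendant '[{"x":0,"y":0,"z":0.04,"rx":0,"ry":0,"rz":0},{"x":0,"y":0,"z":0.06,"rx":0,"ry":0,"rz":0},{"x":0,"y":0,"z":0.08,"rx":0,"ry":0,"rz":0},{"x":0,"y":0,"z":0.08,"rx":0,"ry":0,"rz":0},{"x":0,"y":0,"z":0.08,"rx":0,"ry":0,"rz":-0.5},{"x":0,"y":0,"z":0.08,"rx":0,"ry":0,"rz":-0.9},{"x":0,"y":0,"z":0,"rx":0,"ry":0,"rz":-0.9},{"x":0.02,"y":0.01,"z":0,"rx":0,"ry":0,"rz":-0.9},{"x":0.04,"y":0.02,"z":0,"rx":0,"ry":0,"rz":-0.9},{"x":0.06,"y":0.03,"z":0,"rx":0,"ry":0,"rz":-0.9}]'
python3 -m pendant '[{"x":0.06,"y":0.03,"z":0,"rx":0,"ry":0,"rz":-0.9},{"x":0.06,"y":0.03,"z":0,"rx":0,"ry":0,"rz":-0.9},{"x":0.06,"y":0.03,"z":0,"rx":0,"ry":0,"rz":-0.9},{"x":0.06,"y":0.03,"z":0,"rx":0,"ry":0,"rz":-0.9},{"x":0.06,"y":0.03,"z":0,"rx":0,"ry":0,"rz":-0.9},{"x":0.06,"y":0.03,"z":0,"rx":0,"ry":0,"rz":-0.9},{"x":0.06,"y":0.03,"z":0,"rx":0,"ry":0,"rz":-0.9},{"x":0,"y":0,"z":0,"rx":0,"ry":0,"rz":-0.9},{"x":0,"y":0,"z":0,"rx":0,"ry":0,"rz":0},{"x":0,"y":0,"z":0,"rx":0,"ry":0,"rz":0}]'
python3 - <<'E'
from h import *
s,f=wrist(); print(s["clock"],s["position"],s["ee_rot"],s["opening"]); save(f,"w7.png"); comps(world(f,f["T"]),0.012,mn=80)
E
```

```text
clock: 12.33
position: [0.5047, 0.1633, 0.1289]
ee_rot: [-180.0, -0.0, 135.2]
ft_force: [-0.6, -0.0, -0.7]
opening: 0.0179
clock: 13.17
position: [0.631, 0.2266, 0.1281]
ee_rot: [-179.9, 0.0, 94.4]
ft_force: [-0.7, -0.9, -0.1]
opening: 0.0179
13.1667 [0.63097766 0.22658106 0.12811157] [-1.79943284e+02  4.91779526e-02  9.43968033e+01] 0.017942194978865306
[263, 114, 212, 195, 4781] [658.9 247.2] [140.9 140.4] 0.5 zmed/max [0.025 0.027]
[375, 158, 40, 151, 3613] [685.  235.7] [ 18.4 114.3] 1.0 zmed/max [0.021 0.025]
[290, 387, 12, 18, 173] [619.9  91.8] [9.4 5.5] 4.2 zmed/max [0.027 0.032]
[340, 386, 13, 18, 169] [661.7  96.3] [10.3  5.5] 8.6 zmed/max [0.027 0.031]
[103, 402, 33, 18, 204] [457.8  52.6] [33.8 16.1] 17.1 zmed/max [0.013 0.014]
```

View pics/w7.png

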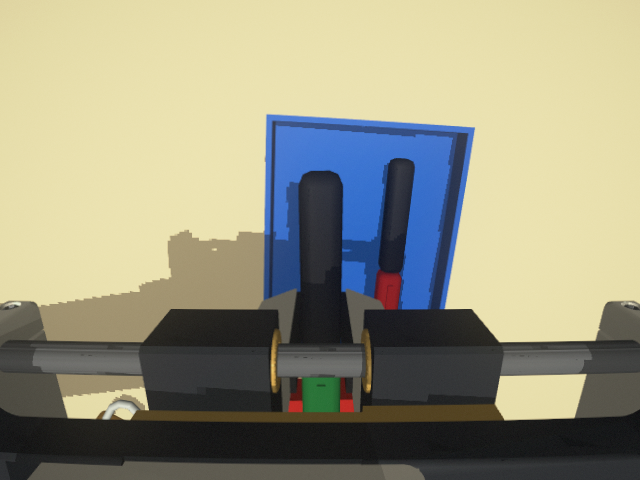

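The green marker is held over the tray's near half at (320,240), beside the red one at (395,230). I'll lower and release it.

```bash
python3 -m pendant '[{"x":0,"y":0.004,"z":-0.1,"rx":0,"ry":0,"rz":-0.3},{"x":0,"y":0,"z":-0.1,"rx":0,"ry":0,"rz":-0.25},{"x":0,"y":0,"z":-0.08,"rx":0,"ry":0,"rz":0},{"x":0,"y":0,"z":-0.05,"rx":0,"ry":0,"rz":0},{"x":0,"y":0,"z":-0.03,"rx":0,"ry":0,"rz":0},{"x":0,"y":0,"z":-0.02,"rx":0,"ry":0,"rz":0},{"x":0,"y":0,"z":-0.01,"rx":0,"ry":0,"rz":0},{"x":0,"y":0,"z":-0.005,"rx":0,"ry":0,"rz":0},{"x":0,"y":0,"z":-0.005,"rx":0,"ry":0,"rz":0},{"x":0,"y":0,"z":0,"rx":0,"ry":0,"rz":0}]'
```

```text
clock: 14.05
position: [0.6319, 0.2282, 0.0093]
ee_rot: [179.9, -0.0, 91.1]
ft_force: [-0.0, -0.6, -0.7]
opening: 0.0183
```

```bash
python3 -m pendant '[{"x":0,"y":0,"z":-0.004,"rx":0,"ry":0,"rz":0},{"x":0,"y":0,"z":-0.003,"rx":0,"ry":0,"rz":0},{"x":0,"y":0,"z":0,"rx":0,"ry":0,"rz":0},{"x":0,"y":0,"z":0,"rx":0,"ry":0,"rz":0},{"x":0,"y":0,"z":0,"rx":0,"ry":0,"rz":0},{"x":0,"y":0,"z":0,"rx":0,"ry":0,"rz":0},{"x":0,"y":0,"z":0,"rx":0,"ry":0,"rz":0},{"x":0,"y":0,"z":0,"rx":0,"ry":0,"rz":0},{"x":0,"y":0,"z":0,"rx":0,"ry":0,"rz":0},{"x":0,"y":0,"z":0,"rx":0,"ry":0,"rz":0}]'
python3 -m pendant '[{"x":0,"y":0,"z":0,"rx":0,"ry":0,"rz":0},{"x":0,"y":0,"z":0,"rx":0,"ry":0,"rz":0},{"x":0,"y":0,"z":0,"rx":0,"ry":0,"rz":0},{"x":0,"y":0,"z":0,"rx":0,"ry":0,"rz":0},{"x":0,"y":0,"z":0.03,"rx":0,"ry":0,"rz":0},{"x":0,"y":0,"z":0.06,"rx":0,"ry":0,"rz":0},{"x":0,"y":0,"z":0.08,"rx":0,"ry":0,"rz":0},{"x":0,"y":0,"z":0.1,"rx":0,"ry":0,"rz":0},{"x":0,"y":0,"z":0.1,"rx":0,"ry":0,"rz":0},{"x":0,"y":0,"z":0.1,"rx":0,"ry":0,"rz":0}]' -0.42
python3 - <<'E'
from h import *
s,f=wrist(); print(s["clock"],s["position"],s["ee_rot"],s["q"],s["opening"]); save(f,"w8.png"); comps(world(f,f["T"]),0.012,mn=80)
E
```

```text
clock: 14.88
position: [0.6316, 0.2281, 0.0067]
ee_rot: [180.0, -0.0, 91.1]
ft_force: [-0.7, 0.5, 3.9]
opening: 0.0179
clock: 15.72
position: [0.6313, 0.2277, 0.1495]
ee_rot: [180.0, 0.0, 91.1]
ft_force: [0.4, 0.7, 0.1]
opening: 0.0266
15.7167 [0.6312995  0.22771117 0.14952178] [1.79995988e+02 1.04253143e-02 9.10641459e+01] [-42.2506965   34.85791751  28.57726252  89.93503133 -18.40232623
  59.93234858  -7.64000425] 0.02655907995076358
[263, 120, 194, 189, 4235] [659.2 239. ] [141.2 155.4] 1.0 zmed/max [0.025 0.028]
[309, 152, 24, 157, 3382] [631.1 229.3] [ 17.7 127.7] 1.0 zmed/max [0.021 0.025]
[374, 154, 30, 153, 3287] [685.  229.8] [ 18.4 125.9] 1.3 zmed/max [0.021 0.025]
[291, 328, 60, 13, 699] [632.5 138.6] [50.8  6. ] 0.5 zmed/max [0.022 0.027]
[285, 378, 72, 13, 796] [633.4  92.6] [63.4  6.3] 6.3 zmed/max [0.027 0.032]
[117, 407, 15, 13, 100] [444.1  40.7] [16.6 10.3] 38.7 zmed/max [0.015 0.02 ]
```

View pics/w8.png

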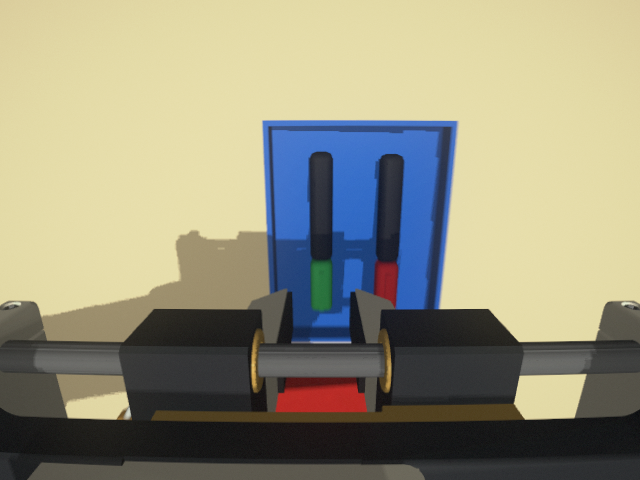

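Both markers lie flat and parallel, green at (321,230) and red at (390,230). The brass padlock is next: body at about (0.447, 0.019), shackle yaw about 62°.

```bash
python3 -m pendant '[{"x":-0.061,"y":-0.069,"z":0,"rx":0,"ry":0,"rz":-0.5},{"x":-0.061,"y":-0.069,"z":0,"rx":0,"ry":0,"rz":-0.5},{"x":-0.061,"y":-0.069,"z":0,"rx":0,"ry":0,"rz":-0.5},{"x":-0.061,"y":-0.069,"z":0,"rx":0,"ry":0,"rz":-0.5},{"x":-0.061,"y":-0.069,"z":0,"rx":0,"ry":0,"rz":-0.5},{"x":-0.061,"y":-0.069,"z":0,"rx":0,"ry":0,"rz":-0.5},{"x":-0.061,"y":-0.069,"z":0,"rx":0,"ry":0,"rz":-0.5},{"x":-0.061,"y":-0.069,"z":0,"rx":0,"ry":0,"rz":-0.5},{"x":-0.061,"y":-0.069,"z":0,"rx":0,"ry":0,"rz":-0.5},{"x":-0.061,"y":-0.069,"z":0,"rx":0,"ry":0,"rz":-0.5}]' 0.5
python3 - <<'E'
from h import *
s,f=wrist(); print(s["clock"],s["position"],s["ee_rot"],s["q"],s["opening"]); save(f,"w9.png"); comps(world(f,f["T"]),0.010,mn=150)
E
```

```text
clock: 16.6
position: [0.4475, 0.0201, 0.1479]
ee_rot: [180.0, -0.0, 62.3]
ft_force: [1.1, -0.3, 0.2]
opening: 0.0686
16.6 [0.44754032 0.02009614 0.14791112] [ 1.79990833e+02 -4.88771869e-02  6.22842502e+01] [-42.43948787  15.94600718  41.00527932 121.96220193 -14.38151508
  46.74785286 -20.30086929] 0.06860722242793274
[429, 0, 211, 279, 6148] [631.9   3.6] [103.9 181.7] 6.4 zmed/max [0.027 0.033]
[604, 0, 36, 86, 1494] [713.8  45.9] [ 6.4 68.7] 4.5 zmed/max [0.019 0.032]
[296, 177, 53, 82, 2914] [454.3  31.8] [65.4 41.5] 63.2 zmed/max [0.019 0.022]
[584, 311, 18, 20, 172] [ 628.2 -161.7] [18.5  3.3] 2.4 zmed/max [0.016 0.029]
[362, 377, 62, 35, 1491] [ 439.  -134.3] [45.5 43. ] 87.6 zmed/max [0.028 0.03 ]
[248, 378, 70, 34, 2011] [345.2 -94.5] [37.7 66.8] 63.5 zmed/max [0.027 0.03 ]
```

View pics/w9.png

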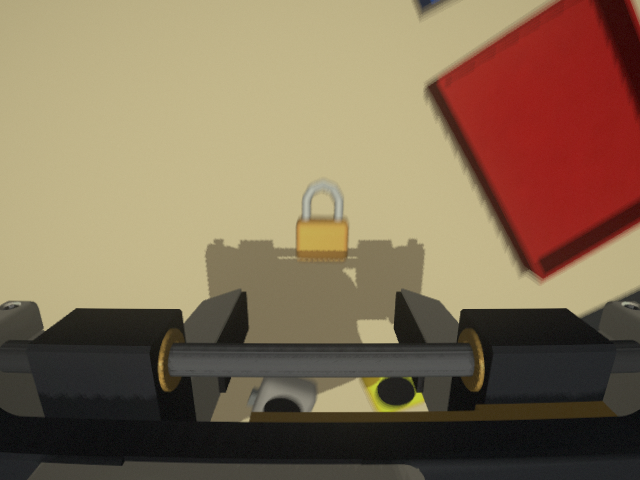

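The brass padlock at (322,220) is centred between the fingers with its shackle pointing forward. I'll descend and grip.

```bash
python3 -m pendant '[{"x":0,"y":-0.006,"z":-0.1,"rx":0,"ry":0,"rz":0},{"x":0,"y":0,"z":-0.1,"rx":0,"ry":0,"rz":0},{"x":0,"y":0,"z":-0.1,"rx":0,"ry":0,"rz":0},{"x":0,"y":0,"z":-0.08,"rx":0,"ry":0,"rz":0},{"x":0,"y":0,"z":-0.04,"rx":0,"ry":0,"rz":0},{"x":0,"y":0,"z":-0.03,"rx":0,"ry":0,"rz":0},{"x":0,"y":0,"z":-0.02,"rx":0,"ry":0,"rz":0},{"x":0,"y":0,"z":-0.01,"rx":0,"ry":0,"rz":0},{"x":0,"y":0,"z":0,"rx":0,"ry":0,"rz":0},{"x":0,"y":0,"z":0,"rx":0,"ry":0,"rz":0}]'
python3 -m pendant '[{"x":0,"y":0,"z":0,"rx":0,"ry":0,"rz":0},{"x":0,"y":0,"z":0,"rx":0,"ry":0,"rz":0},{"x":0,"y":0,"z":0,"rx":0,"ry":0,"rz":0},{"x":0,"y":0,"z":0,"rx":0,"ry":0,"rz":0},{"x":0,"y":0,"z":0,"rx":0,"ry":0,"rz":0},{"x":0,"y":0,"z":0,"rx":0,"ry":0,"rz":0},{"x":0,"y":0,"z":0,"rx":0,"ry":0,"rz":0},{"x":0,"y":0,"z":0,"rx":0,"ry":0,"rz":0},{"x":0,"y":0,"z":0,"rx":0,"ry":0,"rz":0},{"x":0,"y":0,"z":0,"rx":0,"ry":0,"rz":0}]' -1 30
```

```text
clock: 17.48
position: [0.449, 0.0193, 0.0041]
ee_rot: [180.0, -0.0, 62.4]
ft_force: [0.4, -0.2, 0.5]
opening: 0.0692
clock: 18.32
position: [0.4486, 0.0193, 0.0037]
ee_rot: [180.0, -0.0, 62.4]
ft_force: [-0.8, 1.4, 5.5]
opening: 0.0416
```

```bash
python3 -m pendant '[{"x":0,"y":0,"z":0.03,"rx":0,"ry":0,"rz":0},{"x":0,"y":0,"z":0.06,"rx":0,"ry":0,"rz":0},{"x":0,"y":0,"z":0.08,"rx":0,"ry":0,"rz":0},{"x":0,"y":0,"z":0.08,"rx":0,"ry":0,"rz":0},{"x":0,"y":0,"z":0.06,"rx":0,"ry":0,"rz":0.4},{"x":0.03,"y":0.005,"z":0.03,"rx":0,"ry":0,"rz":0.6},{"x":0.06,"y":0.005,"z":0,"rx":0,"ry":0,"rz":0.6},{"x":0.08,"y":0.005,"z":0,"rx":0,"ry":0,"rz":0.6},{"x":0.08,"y":0.005,"z":0,"rx":0,"ry":0,"rz":0.6},{"x":0.08,"y":0.005,"z":0,"rx":0,"ry":0,"rz":0.6}]'
python3 -m pendant '[{"x":0.08,"y":0.005,"z":0,"rx":0,"ry":0,"rz":0.6},{"x":0.08,"y":0.005,"z":0,"rx":0,"ry":0,"rz":0.6},{"x":0.08,"y":0.005,"z":0,"rx":0,"ry":0,"rz":0.6},{"x":0.06,"y":0.005,"z":0,"rx":0,"ry":0,"rz":0.6},{"x":0.03,"y":0.005,"z":0,"rx":0,"ry":0,"rz":0},{"x":0,"y":0,"z":0,"rx":0,"ry":0,"rz":0},{"x":0,"y":0,"z":0,"rx":0,"ry":0,"rz":0},{"x":0,"y":0,"z":0,"rx":0,"ry":0,"rz":0},{"x":0,"y":0,"z":0,"rx":0,"ry":0,"rz":0},{"x":0,"y":0,"z":0,"rx":0,"ry":0,"rz":0}]'
python3 - <<'E'
from h import *
s,f=wrist(); print(s["clock"],s["position"],s["ee_rot"],s["q"],s["opening"]); save(f,"w10.png"); comps(world(f,f["T"]),0.010,mn=150)
E
```

```text
clock: 19.15
position: [0.5481, 0.0268, 0.106]
ee_rot: [-180.0, 0.0, 82.1]
ft_force: [0.8, 0.5, -0.7]
opening: 0.0416
clock: 19.98
position: [0.6457, 0.0342, 0.1057]
ee_rot: [-180.0, -0.0, 95.6]
ft_force: [0.4, 0.7, -1.3]
opening: 0.0415
19.9833 [0.6456572  0.0342126  0.10574317] [-1.79978328e+02 -9.03845666e-03  9.56266831e+01] [-25.11166746  35.20645779  26.7803488   96.07468822 -18.92006241
  53.27758795  14.51408961] 0.04150164686677979
[247, 0, 249, 110, 4662] [660.7 167.9] [141.   63.4] 1.1 zmed/max [0.024 0.028]
[307, 0, 33, 50, 1444] [632.8 175.9] [17.8 25.1] 1.4 zmed/max [0.022 0.026]
[394, 0, 38, 61, 1892] [686.4 178.6] [18.6 32.7] 1.0 zmed/max [0.022 0.026]
[211, 162, 227, 181, 10426] [647.5  42.3] [140.5 106.8] 6.0 zmed/max [0.031 0.12 ]
[255, 384, 133, 23, 2627] [656.8 -81.8] [100.6   6.9] 5.9 zmed/max [0.024 0.032]
[59, 387, 40, 32, 928] [ 461.3 -114. ] [19.1 40.1] 45.6 zmed/max [0.02  0.029]
```

View pics/w10.png

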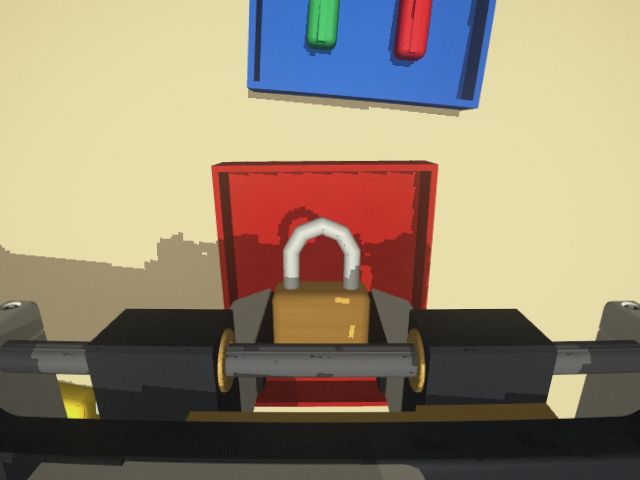

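The brass padlock is held over the tin at (322,290), shackle towards the tin's far short side. I'll lower it.

```bash
python3 -m pendant '[{"x":0.008,"y":0,"z":-0.08,"rx":0,"ry":0,"rz":0},{"x":0,"y":0,"z":-0.08,"rx":0,"ry":0,"rz":0},{"x":0,"y":0,"z":-0.06,"rx":0,"ry":0,"rz":0},{"x":0,"y":0,"z":-0.04,"rx":0,"ry":0,"rz":0},{"x":0,"y":0,"z":-0.03,"rx":0,"ry":0,"rz":0},{"x":0,"y":0,"z":-0.02,"rx":0,"ry":0,"rz":0},{"x":0,"y":0,"z":-0.01,"rx":0,"ry":0,"rz":0},{"x":0,"y":0,"z":0,"rx":0,"ry":0,"rz":0},{"x":0,"y":0,"z":0,"rx":0,"ry":0,"rz":0},{"x":0,"y":0,"z":0,"rx":0,"ry":0,"rz":0}]'
```

```text
clock: 20.87
position: [0.6495, 0.0342, 0.0104]
ee_rot: [179.9, -0.0, 95.7]
ft_force: [0.5, 0.0, -1.5]
opening: 0.042
```

```bash
python3 -m pendant '[{"x":0,"y":0,"z":-0.004,"rx":0,"ry":0,"rz":0},{"x":0,"y":0,"z":-0.004,"rx":0,"ry":0,"rz":0},{"x":0,"y":0,"z":0,"rx":0,"ry":0,"rz":0},{"x":0,"y":0,"z":0,"rx":0,"ry":0,"rz":0},{"x":0,"y":0,"z":0,"rx":0,"ry":0,"rz":0},{"x":0,"y":0,"z":0,"rx":0,"ry":0,"rz":0},{"x":0,"y":0,"z":0,"rx":0,"ry":0,"rz":0},{"x":0,"y":0,"z":0,"rx":0,"ry":0,"rz":0},{"x":0,"y":0,"z":0,"rx":0,"ry":0,"rz":0},{"x":0,"y":0,"z":0,"rx":0,"ry":0,"rz":0}]'
python3 -m pendant '[{"x":0,"y":0,"z":0,"rx":0,"ry":0,"rz":0},{"x":0,"y":0,"z":0,"rx":0,"ry":0,"rz":0},{"x":0,"y":0,"z":0,"rx":0,"ry":0,"rz":0},{"x":0,"y":0,"z":0,"rx":0,"ry":0,"rz":0},{"x":0,"y":0,"z":0.03,"rx":0,"ry":0,"rz":0},{"x":0,"y":0,"z":0.06,"rx":0,"ry":0,"rz":0},{"x":0,"y":0,"z":0.08,"rx":0,"ry":0,"rz":0},{"x":0,"y":0,"z":0.1,"rx":0,"ry":0,"rz":0},{"x":0,"y":0,"z":0.1,"rx":0,"ry":0,"rz":0},{"x":0,"y":0,"z":0.1,"rx":0,"ry":0,"rz":0}]' 0.16
python3 - <<'E'
from h import *
s,f=wrist(); print(s["clock"],s["position"],s["ee_rot"],s["q"],s["opening"]); save(f,"w11.png"); comps(world(f,f["T"]),0.010,mn=150)
E
```

```text
clock: 21.7
position: [0.6493, 0.0343, 0.0078]
ee_rot: [179.9, -0.0, 95.7]
ft_force: [-1.6, 0.4, 5.6]
opening: 0.0419
clock: 22.53
position: [0.6486, 0.034, 0.1501]
ee_rot: [180.0, 0.0, 95.6]
ft_force: [1.4, -0.7, 0.0]
opening: 0.053
22.5333 [0.64864557 0.03395913 0.15010262] [1.79998215e+02 1.40067217e-02 9.56479194e+01] [-25.91957714  32.79308159  28.17037185  93.30275699 -17.4685928
  58.3207487   13.34837523] 0.0530414701544878
[255, 0, 212, 112, 3536] [660.6 173.9] [140.9  75.3] 1.4 zmed/max [0.024 0.027]
[305, 0, 29, 62, 1518] [632.6 182. ] [17.6 38. ] 0.9 zmed/max [0.022 0.026]
[379, 0, 33, 71, 1853] [686.5 185.3] [18.7 45.6] 0.2 zmed/max [0.022 0.026]
[224, 156, 193, 140, 4170] [647.8  38.7] [140.3 114. ] 5.9 zmed/max [0.029 0.032]
[295, 177, 53, 82, 3019] [647.1  47.9] [41.8 64.8] 6.8 zmed/max [0.023 0.026]
[57, 374, 17, 35, 301] [ 427.2 -135.5] [11.5 41. ] 6.5 zmed/max [0.028 0.03 ]
```

View pics/w11.png

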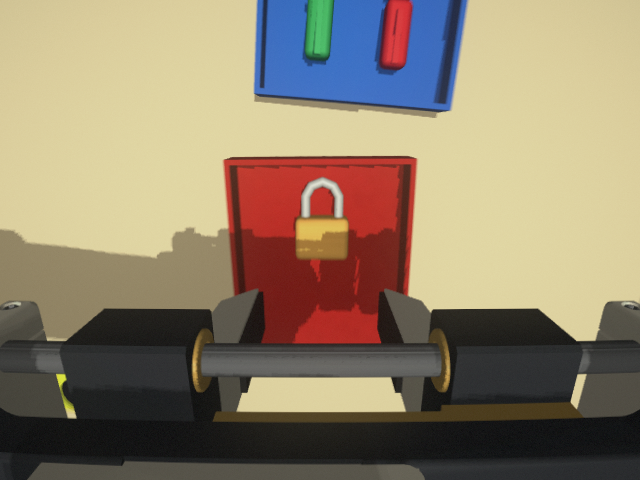

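The brass padlock lies flat in the tin at (322,220). The blue padlock is next.

```bash
python3 -m pendant '[{"x":-0.065,"y":-0.101,"z":0,"rx":0,"ry":0,"rz":-0.08},{"x":-0.065,"y":-0.101,"z":0,"rx":0,"ry":0,"rz":-0.08},{"x":-0.065,"y":-0.101,"z":0,"rx":0,"ry":0,"rz":-0.08},{"x":-0.065,"y":-0.101,"z":0,"rx":0,"ry":0,"rz":-0.08},{"x":-0.065,"y":-0.101,"z":0,"rx":0,"ry":0,"rz":-0.08},{"x":-0.065,"y":-0.101,"z":0,"rx":0,"ry":0,"rz":-0.08},{"x":-0.065,"y":-0.101,"z":0,"rx":0,"ry":0,"rz":-0.08},{"x":-0.065,"y":-0.101,"z":0,"rx":0,"ry":0,"rz":-0.08},{"x":-0.065,"y":-0.101,"z":0,"rx":0,"ry":0,"rz":-0.08},{"x":-0.065,"y":-0.101,"z":0,"rx":0,"ry":0,"rz":-0.08}]' 0.5
python3 - <<'E'
from h import *
s,f=wrist(); print(s["clock"],s["position"],s["ee_rot"],s["q"],s["opening"]); save(f,"w12.png"); comps(world(f,f["T"]),0.010,mn=150)
E
```

```text
clock: 23.42
position: [0.4528, -0.2701, 0.1487]
ee_rot: [180.0, 0.0, 91.1]
ft_force: [-0.2, -0.3, -0.0]
opening: 0.0689
23.4167 [ 0.45278348 -0.27011836  0.14871301] [1.79950687e+02 5.63051360e-03 9.10626939e+01] [  0.69372338  22.41999482  32.46949176 111.29979994 -15.41694147
  50.49632485  42.1617879 ] 0.06892665106867328
[115, 0, 103, 60, 3803] [ 343.9 -122. ] [66.1 36.4] 1.3 zmed/max [0.027 0.031]
[273, 3, 86, 88, 6149] [ 446.2 -133.1] [52.3 58. ] 85.0 zmed/max [0.028 0.031]
[472, 96, 168, 177, 8174] [ 644.1 -226.6] [130.  131.3] 1.0 zmed/max [0.027 0.037]
[296, 217, 53, 76, 2736] [ 455.  -289.1] [42. 65.] 3.2 zmed/max [0.019 0.022]
```

View pics/w12.png

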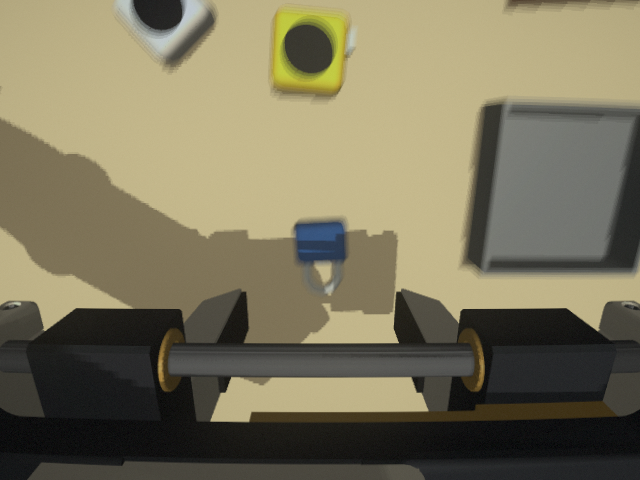

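The blue padlock is at (321,250) with its shackle pointing back. The yellow tape measure is at (310,50), its tab on the right. I'll descend and grip the padlock.

```bash
python3 -m pendant '[{"x":0.003,"y":-0.01,"z":-0.1,"rx":0,"ry":0,"rz":0.2},{"x":0,"y":0,"z":-0.1,"rx":0,"ry":0,"rz":0},{"x":0,"y":0,"z":-0.1,"rx":0,"ry":0,"rz":0},{"x":0,"y":0,"z":-0.08,"rx":0,"ry":0,"rz":0},{"x":0,"y":0,"z":-0.04,"rx":0,"ry":0,"rz":0},{"x":0,"y":0,"z":-0.03,"rx":0,"ry":0,"rz":0},{"x":0,"y":0,"z":-0.02,"rx":0,"ry":0,"rz":0},{"x":0,"y":0,"z":-0.01,"rx":0,"ry":0,"rz":0},{"x":0,"y":0,"z":0,"rx":0,"ry":0,"rz":0},{"x":0,"y":0,"z":0,"rx":0,"ry":0,"rz":0}]'
python3 -m pendant '[{"x":0,"y":0,"z":0,"rx":0,"ry":0,"rz":0},{"x":0,"y":0,"z":0,"rx":0,"ry":0,"rz":0},{"x":0,"y":0,"z":0,"rx":0,"ry":0,"rz":0},{"x":0,"y":0,"z":0,"rx":0,"ry":0,"rz":0},{"x":0,"y":0,"z":0,"rx":0,"ry":0,"rz":0},{"x":0,"y":0,"z":0,"rx":0,"ry":0,"rz":0},{"x":0,"y":0,"z":0,"rx":0,"ry":0,"rz":0},{"x":0,"y":0,"z":0,"rx":0,"ry":0,"rz":0},{"x":0,"y":0,"z":0,"rx":0,"ry":0,"rz":0},{"x":0,"y":0,"z":0,"rx":0,"ry":0,"rz":0}]' -1 30
```

```text
clock: 24.3
position: [0.4553, -0.272, 0.0048]
ee_rot: [179.9, 0.0, 92.2]
ft_force: [-0.8, -0.0, -0.1]
opening: 0.0689
clock: 25.13
position: [0.4549, -0.2718, 0.0043]
ee_rot: [180.0, -0.0, 92.2]
ft_force: [-0.1, 1.2, 5.3]
opening: 0.0416
```

```bash
python3 -m pendant '[{"x":0,"y":0,"z":0.03,"rx":0,"ry":0,"rz":0},{"x":0,"y":0,"z":0.06,"rx":0,"ry":0,"rz":0},{"x":0,"y":0,"z":0.08,"rx":0,"ry":0,"rz":0},{"x":0,"y":0,"z":0.08,"rx":0,"ry":0,"rz":0},{"x":0,"y":0,"z":0.06,"rx":0,"ry":0,"rz":0},{"x":0.03,"y":0.04,"z":0.03,"rx":0,"ry":0,"rz":0.1},{"x":0.06,"y":0.076,"z":0,"rx":0,"ry":0,"rz":0.1},{"x":0.06,"y":0.077,"z":0,"rx":0,"ry":0,"rz":0.1},{"x":0.06,"y":0.077,"z":0,"rx":0,"ry":0,"rz":0.1},{"x":0.06,"y":0.077,"z":0,"rx":0,"ry":0,"rz":0.1}]'
python3 -m pendant '[{"x":0.06,"y":0.076,"z":0,"rx":0,"ry":0,"rz":0.1},{"x":0.06,"y":0.076,"z":0,"rx":0,"ry":0,"rz":0},{"x":0.06,"y":0.076,"z":0,"rx":0,"ry":0,"rz":0},{"x":0.06,"y":0.076,"z":0,"rx":0,"ry":0,"rz":0},{"x":0.06,"y":0.076,"z":0,"rx":0,"ry":0,"rz":0},{"x":0.06,"y":0.076,"z":0,"rx":0,"ry":0,"rz":0},{"x":0.03,"y":0.04,"z":0,"rx":0,"ry":0,"rz":0},{"x":0,"y":0,"z":0,"rx":0,"ry":0,"rz":0},{"x":0,"y":0,"z":0,"rx":0,"ry":0,"rz":0},{"x":0,"y":0,"z":0,"rx":0,"ry":0,"rz":0}]'
python3 - <<'E'
from h import *
s,f=wrist(); print(s["clock"],s["position"],s["ee_rot"],s["q"],s["opening"]); save(f,"w13.png"); comps(world(f,f["T"]),0.010,mn=150)
E
```

```text
clock: 25.97
position: [0.5363, -0.1666, 0.1067]
ee_rot: [180.0, 0.0, 95.1]
ft_force: [0.5, 0.1, -1.1]
opening: 0.0421
clock: 26.8
position: [0.6518, -0.0206, 0.1061]
ee_rot: [-179.9, 0.1, 95.6]
ft_force: [0.6, -0.1, -1.6]
opening: 0.0418
26.8 [ 0.65180602 -0.0206327   0.10614711] [-1.79937318e+02  6.27915594e-02  9.55795002e+01] [-21.16111434  35.96193983  28.46337726  95.24554626 -20.14615064
  54.01470564  20.29034163] 0.041828956247356115
[337, 0, 151, 15, 1124] [689. 137.] [85.4  4.6] 3.8 zmed/max [0.019 0.027]
[202, 67, 242, 276, 11633] [650.1  15.2] [141.2 161.8] 5.7 zmed/max [0.03 0.12]
[292, 97, 67, 105, 4681] [647.8  48. ] [42.1 65.2] 5.9 zmed/max [0.023 0.026]
[42, 328, 39, 13, 333] [ 456.2 -107.6] [ 5.5 30.8] 76.3 zmed/max [0.015 0.023]
[56, 374, 29, 23, 475] [ 464.5 -146. ] [11.4 24. ] 0.2 zmed/max [0.025 0.029]
[253, 378, 104, 34, 1396] [ 640.9 -105.8] [115.1  59.7] 88.7 zmed/max [0.114 0.117]
```

View pics/w13.png

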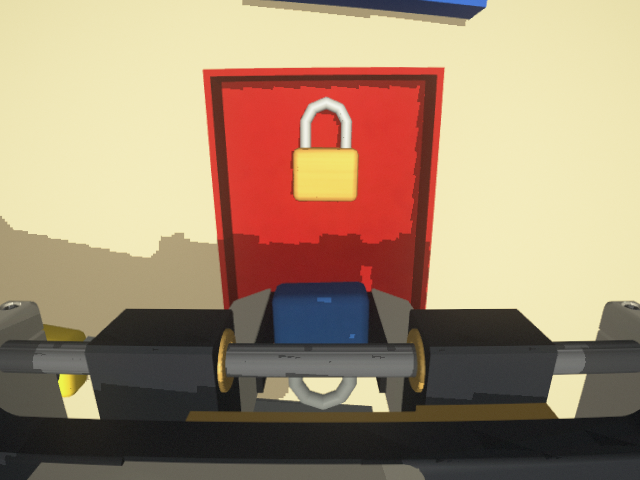

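The blue padlock hangs over the tin's near half at (320,315), clear of the brass one at (325,160). I'll lower it.

```bash
python3 -m pendant '[{"x":0.004,"y":0.008,"z":-0.08,"rx":0,"ry":0,"rz":0},{"x":0,"y":0,"z":-0.08,"rx":0,"ry":0,"rz":0},{"x":0,"y":0,"z":-0.06,"rx":0,"ry":0,"rz":0},{"x":0,"y":0,"z":-0.04,"rx":0,"ry":0,"rz":0},{"x":0,"y":0,"z":-0.03,"rx":0,"ry":0,"rz":0},{"x":0,"y":0,"z":-0.02,"rx":0,"ry":0,"rz":0},{"x":0,"y":0,"z":-0.01,"rx":0,"ry":0,"rz":0},{"x":0,"y":0,"z":-0.005,"rx":0,"ry":0,"rz":0},{"x":0,"y":0,"z":0,"rx":0,"ry":0,"rz":0},{"x":0,"y":0,"z":0,"rx":0,"ry":0,"rz":0}]'
```

```text
clock: 27.68
position: [0.6545, -0.0166, 0.0093]
ee_rot: [179.9, 0.0, 95.7]
ft_force: [-0.5, 0.1, -1.2]
opening: 0.0417
```

```bash
python3 -m pendant '[{"x":0,"y":0,"z":-0.003,"rx":0,"ry":0,"rz":0},{"x":0,"y":0,"z":-0.002,"rx":0,"ry":0,"rz":0},{"x":0,"y":0,"z":0,"rx":0,"ry":0,"rz":0},{"x":0,"y":0,"z":0,"rx":0,"ry":0,"rz":0},{"x":0,"y":0,"z":0,"rx":0,"ry":0,"rz":0},{"x":0,"y":0,"z":0,"rx":0,"ry":0,"rz":0},{"x":0,"y":0,"z":0,"rx":0,"ry":0,"rz":0},{"x":0,"y":0,"z":0,"rx":0,"ry":0,"rz":0},{"x":0,"y":0,"z":0,"rx":0,"ry":0,"rz":0},{"x":0,"y":0,"z":0,"rx":0,"ry":0,"rz":0}]'
python3 -m pendant '[{"x":0,"y":0,"z":0,"rx":0,"ry":0,"rz":0},{"x":0,"y":0,"z":0,"rx":0,"ry":0,"rz":0},{"x":0,"y":0,"z":0,"rx":0,"ry":0,"rz":0},{"x":0,"y":0,"z":0,"rx":0,"ry":0,"rz":0},{"x":0,"y":0,"z":0.03,"rx":0,"ry":0,"rz":0},{"x":0,"y":0,"z":0.06,"rx":0,"ry":0,"rz":0},{"x":0,"y":0,"z":0.08,"rx":0,"ry":0,"rz":0},{"x":0,"y":0,"z":0.1,"rx":0,"ry":0,"rz":0},{"x":0,"y":0,"z":0.1,"rx":0,"ry":0,"rz":0},{"x":0,"y":0,"z":0.1,"rx":0,"ry":0,"rz":0}]' 0.16
python3 - <<'E'
from h import *
s,f=wrist(); print(s["clock"],s["position"],s["ee_rot"],s["q"],s["opening"]); save(f,"w14.png"); comps(world(f,f["T"]),0.010,mn=150)
E
```

```text
clock: 28.52
position: [0.6546, -0.0165, 0.0084]
ee_rot: [179.9, -0.0, 95.7]
ft_force: [-1.7, 0.7, 7.6]
opening: 0.0417
clock: 29.35
position: [0.6537, -0.0167, 0.1501]
ee_rot: [180.0, 0.0, 95.6]
ft_force: [0.8, -0.0, -0.7]
opening: 0.0535
29.35 [ 0.65373409 -0.01668592  0.15010184] [1.79999850e+02 1.24596475e-02 9.56488708e+01] [-22.31557143  33.47664206  29.82936994  92.70269364 -18.68596983
  58.84351121  18.81820073] 0.0534691719764245
[251, 0, 209, 38, 2885] [661.1 148.2] [140.4  24.6] 1.1 zmed/max [0.024 0.027]
[219, 83, 202, 213, 6247] [650.3  13.8] [141.1 164.7] 5.7 zmed/max [0.029 0.033]
[294, 108, 56, 88, 3383] [648.2  48.1] [41.7 64.2] 4.5 zmed/max [0.023 0.027]
[295, 215, 53, 77, 2845] [656.  -33.7] [41.4 64.5] 6.6 zmed/max [0.023 0.026]
[264, 302, 114, 16, 1710] [659.9 -81.1] [98.8  5.5] 5.9 zmed/max [0.025 0.032]
[43, 304, 58, 37, 1323] [ 441.8 -119.3] [27.7 43.3] 87.2 zmed/max [0.026 0.03 ]
[241, 378, 127, 34, 2573] [ 655.2 -163.1] [ 32.7 111.6] 76.2 zmed/max [0.027 0.037]
```

View pics/w14.png

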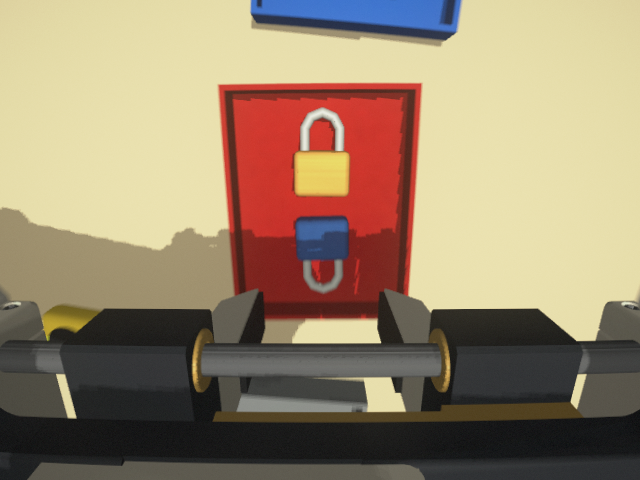

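Both padlocks lie flat in the tin, brass at (322,165) and blue at (322,250). The yellow tape measure is last: about (0.4435, -0.133), yaw -5°.

```bash
python3 -m pendant '[{"x":-0.07,"y":-0.039,"z":0,"rx":0,"ry":0,"rz":1},{"x":-0.07,"y":-0.039,"z":0,"rx":0,"ry":0,"rz":1},{"x":-0.07,"y":-0.039,"z":0,"rx":0,"ry":0,"rz":1},{"x":-0.07,"y":-0.039,"z":0,"rx":0,"ry":0,"rz":1},{"x":-0.07,"y":-0.039,"z":0,"rx":0,"ry":0,"rz":1},{"x":-0.07,"y":-0.039,"z":0,"rx":0,"ry":0,"rz":1},{"x":-0.07,"y":-0.039,"z":0,"rx":0,"ry":0,"rz":1},{"x":-0.07,"y":-0.039,"z":0,"rx":0,"ry":0,"rz":1},{"x":-0.07,"y":-0.039,"z":0,"rx":0,"ry":0,"rz":1},{"x":-0.07,"y":-0.039,"z":0,"rx":0,"ry":0,"rz":1}]' 0.63
python3 -m pendant '[{"x":0,"y":0,"z":0,"rx":0,"ry":0,"rz":0.96},{"x":0,"y":0,"z":0,"rx":0,"ry":0,"rz":0.96},{"x":0,"y":0,"z":0,"rx":0,"ry":0,"rz":0.96},{"x":0,"y":0,"z":0,"rx":0,"ry":0,"rz":0.96},{"x":0,"y":0,"z":0,"rx":0,"ry":0,"rz":0},{"x":0,"y":0,"z":0,"rx":0,"ry":0,"rz":0},{"x":0,"y":0,"z":0,"rx":0,"ry":0,"rz":0},{"x":0,"y":0,"z":0,"rx":0,"ry":0,"rz":0},{"x":0,"y":0,"z":0,"rx":0,"ry":0,"rz":0},{"x":0,"y":0,"z":0,"rx":0,"ry":0,"rz":0}]'
python3 - <<'E'
from h import *
s,f=wrist(); print(s["clock"],s["position"],s["ee_rot"],s["q"],s["opening"]); save(f,"w15.png"); comps(world(f,f["T"]),0.010,mn=150)
E
```

```text
clock: 30.23
position: [0.443, -0.1342, 0.1486]
ee_rot: [180.0, 0.0, 153.2]
ft_force: [0.4, -0.3, 0.9]
opening: 0.0746
clock: 31.07
position: [0.444, -0.1334, 0.1481]
ee_rot: [180.0, -0.0, 174.9]
ft_force: [-0.5, -0.8, -0.3]
opening: 0.0746
31.0667 [ 0.44400491 -0.13341633  0.14813903] [ 1.79998983e+02 -2.55054611e-03  1.74920793e+02] [ -0.9151775   15.21411677  13.47576578 118.45987842  -4.81090114
  46.82978263 100.32119444] 0.0746481490403771
[298, 47, 95, 99, 5603] [ 340.9 -104.3] [52.5 58.1] 41.7 zmed/max [0.028 0.031]
[287, 201, 67, 69, 4271] [ 446.7 -133.4] [52.  58.1] 85.9 zmed/max [0.028 0.031]
[380, 377, 44, 35, 773] [603.8 -71.5] [32.8 36.2] 5.9 zmed/max [0.025 0.032]
[208, 378, 99, 34, 1980] [ 583.8 -197.4] [89.5 36. ] 68.0 zmed/max [0.027 0.037]
```

View pics/w15.png

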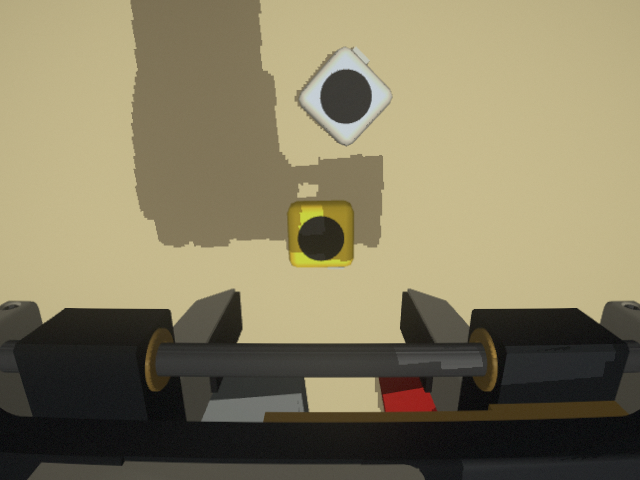

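The yellow tape measure at (321,234) is centred under the fingers; the white look-alike at (345,97) is clear of them. I'll descend and grip.

```bash
python3 -m pendant '[{"x":0,"y":0,"z":-0.1,"rx":0,"ry":0,"rz":0},{"x":0,"y":0,"z":-0.1,"rx":0,"ry":0,"rz":0},{"x":0,"y":0,"z":-0.1,"rx":0,"ry":0,"rz":0},{"x":0,"y":0,"z":-0.07,"rx":0,"ry":0,"rz":0},{"x":0,"y":0,"z":-0.04,"rx":0,"ry":0,"rz":0},{"x":0,"y":0,"z":-0.03,"rx":0,"ry":0,"rz":0},{"x":0,"y":0,"z":-0.02,"rx":0,"ry":0,"rz":0},{"x":0,"y":0,"z":-0.01,"rx":0,"ry":0,"rz":0},{"x":0,"y":0,"z":0,"rx":0,"ry":0,"rz":0},{"x":0,"y":0,"z":0,"rx":0,"ry":0,"rz":0}]'
python3 -m pendant '[{"x":0,"y":0,"z":0,"rx":0,"ry":0,"rz":0},{"x":0,"y":0,"z":0,"rx":0,"ry":0,"rz":0},{"x":0,"y":0,"z":0,"rx":0,"ry":0,"rz":0},{"x":0,"y":0,"z":0,"rx":0,"ry":0,"rz":0},{"x":0,"y":0,"z":0,"rx":0,"ry":0,"rz":0},{"x":0,"y":0,"z":0,"rx":0,"ry":0,"rz":0},{"x":0,"y":0,"z":0,"rx":0,"ry":0,"rz":0},{"x":0,"y":0,"z":0,"rx":0,"ry":0,"rz":0},{"x":0,"y":0,"z":0,"rx":0,"ry":0,"rz":0},{"x":0,"y":0,"z":0,"rx":0,"ry":0,"rz":0}]' -1 30
```

```text
clock: 31.95
position: [0.4445, -0.1336, 0.0077]
ee_rot: [-180.0, 0.1, 175.0]
ft_force: [-0.0, 0.5, 0.4]
opening: 0.0749
clock: 32.78
position: [0.4442, -0.1335, 0.0075]
ee_rot: [180.0, 0.0, 175.0]
ft_force: [-0.5, 0.6, 6.3]
opening: 0.0519
```

```bash
python3 -m pendant '[{"x":0,"y":0,"z":0.03,"rx":0,"ry":0,"rz":0},{"x":0,"y":0,"z":0.06,"rx":0,"ry":0,"rz":0},{"x":0,"y":0,"z":0.08,"rx":0,"ry":0,"rz":0},{"x":0,"y":0,"z":0.08,"rx":0,"ry":0,"rz":0},{"x":0,"y":0,"z":0.06,"rx":0,"ry":0,"rz":0},{"x":0.028,"y":-0.012,"z":0.03,"rx":0,"ry":0,"rz":0.2},{"x":0.06,"y":-0.028,"z":0,"rx":0,"ry":0,"rz":0.2},{"x":0.07,"y":-0.032,"z":0,"rx":0,"ry":0,"rz":0.2},{"x":0.07,"y":-0.032,"z":0,"rx":0,"ry":0,"rz":0.2},{"x":0.07,"y":-0.032,"z":0,"rx":0,"ry":0,"rz":0.2}]'
python3 -m pendant '[{"x":0.07,"y":-0.032,"z":0,"rx":0,"ry":0,"rz":0},{"x":0.07,"y":-0.032,"z":0,"rx":0,"ry":0,"rz":0},{"x":0.07,"y":-0.032,"z":0,"rx":0,"ry":0,"rz":0},{"x":0.07,"y":-0.032,"z":0,"rx":0,"ry":0,"rz":0},{"x":0.06,"y":-0.03,"z":0,"rx":0,"ry":0,"rz":0},{"x":0.03,"y":-0.014,"z":0,"rx":0,"ry":0,"rz":0},{"x":0,"y":0,"z":0,"rx":0,"ry":0,"rz":0},{"x":0,"y":0,"z":0,"rx":0,"ry":0,"rz":0},{"x":0,"y":0,"z":0,"rx":0,"ry":0,"rz":0},{"x":0,"y":0,"z":0,"rx":0,"ry":0,"rz":0}]'
python3 - <<'E'
from h import *
s,f=wrist(); print(s["clock"],s["position"],s["ee_rot"],s["q"],s["opening"]); save(f,"w16.png"); comps(world(f,f["T"]),0.010,mn=150)
E
```

```text
clock: 33.62
position: [0.534, -0.1746, 0.1098]
ee_rot: [180.0, 0.0, -179.2]
ft_force: [0.4, -0.6, -1.8]
opening: 0.0519
clock: 34.45
position: [0.6435, -0.2254, 0.1093]
ee_rot: [180.0, -0.0, -179.3]
ft_force: [0.5, -0.2, -1.8]
opening: 0.0518
34.45 [ 0.64349692 -0.22539756  0.10929418] [ 1.79974393e+02 -3.89393569e-02 -1.79298090e+02] [  7.28442689  36.30677568  12.03101124  89.35819066  -8.64989716
  55.29281122 112.68768991] 0.05177486624303775
[212, 157, 213, 146, 6270] [ 629.9 -226.4] [ 99.9 130.7] 0.8 zmed/max [0.034 0.12 ]
[508, 167, 132, 142, 3845] [617.2 -69.2] [ 66.8 133.2] 54.7 zmed/max [0.026 0.032]
[535, 236, 96, 62, 3895] [656.3 -34.6] [41.7 64.3] 7.3 zmed/max [0.023 0.026]
[264, 256, 113, 15, 926] [ 617.9 -225. ] [48.5  3.9] 89.8 zmed/max [0.115 0.12 ]
```

View pics/w16.png

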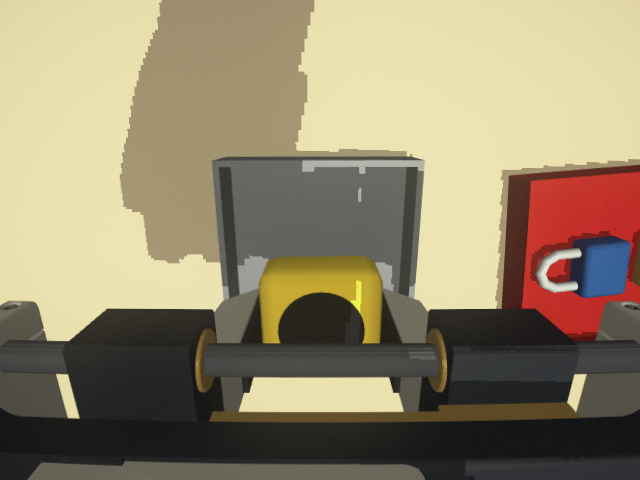

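The tape measure is held level over the tub at (320,300). I'll lower it.

```bash
python3 -m pendant '[{"x":0,"y":-0.003,"z":-0.08,"rx":0,"ry":0,"rz":0},{"x":0,"y":0,"z":-0.08,"rx":0,"ry":0,"rz":0},{"x":0,"y":0,"z":-0.06,"rx":0,"ry":0,"rz":0},{"x":0,"y":0,"z":-0.04,"rx":0,"ry":0,"rz":0},{"x":0,"y":0,"z":-0.03,"rx":0,"ry":0,"rz":0},{"x":0,"y":0,"z":-0.015,"rx":0,"ry":0,"rz":0},{"x":0,"y":0,"z":-0.01,"rx":0,"ry":0,"rz":0},{"x":0,"y":0,"z":-0.005,"rx":0,"ry":0,"rz":0},{"x":0,"y":0,"z":0,"rx":0,"ry":0,"rz":0},{"x":0,"y":0,"z":0,"rx":0,"ry":0,"rz":0}]'
```

```text
clock: 35.33
position: [0.6449, -0.227, 0.0139]
ee_rot: [-180.0, 0.1, -179.3]
ft_force: [0.4, -0.6, -0.8]
opening: 0.0516
```

Lower 2.5 mm more, then release (to about 62 mm) and rise.

```bash
python3 -m pendant '[{"x":0,"y":0,"z":-0.004,"rx":0,"ry":0,"rz":0},{"x":0,"y":0,"z":-0.004,"rx":0,"ry":0,"rz":0},{"x":0,"y":0,"z":0,"rx":0,"ry":0,"rz":0},{"x":0,"y":0,"z":0,"rx":0,"ry":0,"rz":0},{"x":0,"y":0,"z":0,"rx":0,"ry":0,"rz":0},{"x":0,"y":0,"z":0,"rx":0,"ry":0,"rz":0},{"x":0,"y":0,"z":0,"rx":0,"ry":0,"rz":0},{"x":0,"y":0,"z":0,"rx":0,"ry":0,"rz":0},{"x":0,"y":0,"z":0,"rx":0,"ry":0,"rz":0},{"x":0,"y":0,"z":0,"rx":0,"ry":0,"rz":0}]'
python3 -m pendant '[{"x":0,"y":0,"z":0,"rx":0,"ry":0,"rz":0},{"x":0,"y":0,"z":0,"rx":0,"ry":0,"rz":0},{"x":0,"y":0,"z":0,"rx":0,"ry":0,"rz":0},{"x":0,"y":0,"z":0,"rx":0,"ry":0,"rz":0},{"x":0,"y":0,"z":0.03,"rx":0,"ry":0,"rz":0},{"x":0,"y":0,"z":0.06,"rx":0,"ry":0,"rz":0},{"x":0,"y":0,"z":0.08,"rx":0,"ry":0,"rz":0},{"x":0,"y":0,"z":0.1,"rx":0,"ry":0,"rz":0},{"x":0,"y":0,"z":0.1,"rx":0,"ry":0,"rz":0},{"x":0,"y":0,"z":0.1,"rx":0,"ry":0,"rz":0}]' 0.35
python3 -m pendant '[{"x":-0.1,"y":0,"z":0.06,"rx":0,"ry":0,"rz":0},{"x":-0.1,"y":0,"z":0.06,"rx":0,"ry":0,"rz":0},{"x":-0.1,"y":0,"z":0.06,"rx":0,"ry":0,"rz":0},{"x":-0.1,"y":0,"z":0.06,"rx":0,"ry":0,"rz":0},{"x":-0.1,"y":0,"z":0.06,"rx":0,"ry":0,"rz":0},{"x":-0.1,"y":0,"z":0,"rx":0,"ry":0,"rz":0},{"x":-0.05,"y":0,"z":0,"rx":0,"ry":0,"rz":0},{"x":0,"y":0,"z":0,"rx":0,"ry":0,"rz":0},{"x":0,"y":0,"z":0,"rx":0,"ry":0,"rz":0},{"x":0,"y":0,"z":0,"rx":0,"ry":0,"rz":0}]'
python3 - <<'E'
from h import *
s=sense(); print(s["clock"],s["position"],s["ft_force"])
f=grab_frame("top"); save(f,"top9.png",(60,120,560,340),1.6)
W=world(f); comps(W[:, :],0.008,mn=30)
hsv=cv2.cvtColor(f["img"],cv2.COLOR_RGB2HSV)
f=grab_frame("side"); save(f,"side9.png"); W=world(f)
E
```

```text
clock: 36.17
position: [0.6448, -0.227, 0.0116]
ee_rot: [-180.0, 0.1, -179.3]
ft_force: [-1.0, 1.1, 6.2]
opening: 0.0522
clock: 37.0
position: [0.6441, -0.2268, 0.1537]
ee_rot: [-180.0, 0.0, -179.3]
ft_force: [-0.4, 0.5, 0.3]
opening: 0.0616
clock: 37.83
position: [0.4502, -0.2266, 0.2422]
ee_rot: [-180.0, 0.1, -179.3]
ft_force: [-0.2, 0.0, -0.5]
opening: 0.0619
37.8333 [ 0.45022393 -0.22663826  0.24220736] [-0.21622777  0.00318402 -0.47780331]
[22, 63, 64, 53, 2308] [857.2 699.6] [105.9 163.2] 16.2 zmed/max [0.051 0.068]
[549, 78, 41, 40, 1114] [ 869.1 -717.8] [92.5 95.1] 25.8 zmed/max [0.065 0.075]
[183, 135, 72, 55, 748] [659.6 227.1] [144.5 181.7] 1.4 zmed/max [0.023 0.034]
[267, 138, 75, 59, 776] [654.5   8. ] [148.1 181.1] 5.9 zmed/max [0.027 0.038]
[368, 146, 54, 52, 749] [ 645.8 -226.3] [133.3 134.3] 0.5 zmed/max [0.03  0.042]
[193, 149, 53, 9, 349] [685.2 230. ] [ 22.5 136.7] 1.0 zmed/max [0.021 0.03 ]
[69, 155, 51, 39, 1064] [614.9 543.3] [109.   79.4] 68.0 zmed/max [0.057 0.097]
[275, 157, 27, 20, 320] [650.6  47.5] [66.8 47.8] 79.1 zmed/max [0.022 0.031]
[306, 157, 26, 18, 297] [657.5 -29.9] [42.9 65.7] 11.5 zmed/max [0.023 0.031]
[383, 160, 23, 22, 419] [ 648.  -227.5] [58.4 61.3] 90.0 zmed/max [0.031 0.039]
[491, 163, 53, 85, 3060] [ 559.5 -543.2] [114.  203.8] 84.1 zmed/max [0.07 0.08]
[193, 168, 52, 11, 364] [632.5 228.2] [ 26.5 131.9] 0.2 zmed/max [0.02 0.03]
[333, 275, 27, 27, 457] [ 341.1 -102.8] [52.2 57. ] 42.1 zmed/max [0.027 0.034]
[8, 344, 40, 15, 380] [158.4 701.6] [ 32.3 105.2] 12.2 zmed/max [0.016 0.024]
[249, 377, 98, 82, 2675] [47.2 30.8] [135.9 247. ] 31.7 zmed/max [0.015 0.119]
```

View pics/top9.png

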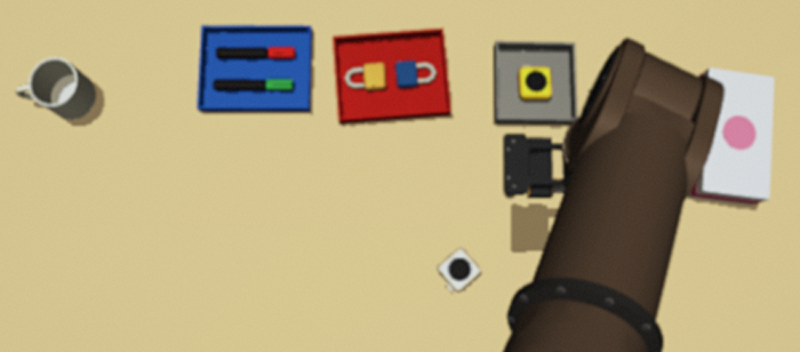

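View pics/side9.png

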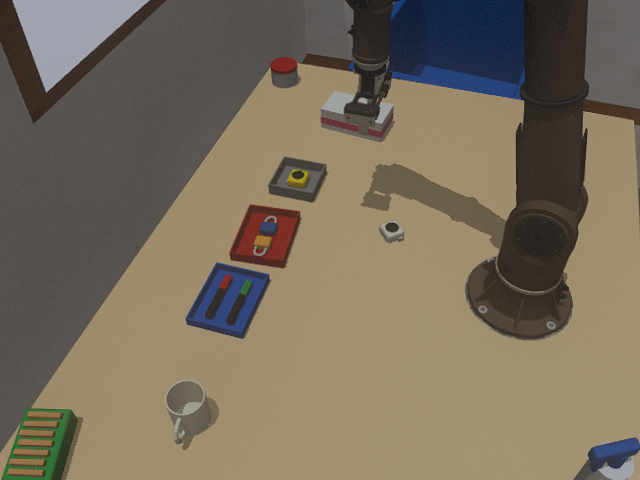

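The top and side views show all five things flat in their containers: markers at (255,52) and (253,85), padlocks at (370,75) and (410,73), and the tape measure at (536,82) in the top crop. The mug and glove box are where they were, and the gripper is clear of everything.

```bash
python3 -c "
from station import *
print(finish_job())"
```

```text
the job is handed in; nothing more can be done
None
```

I put all five things away and handed the job in after about 38 s of robot time, with no verdict reported:
- **Markers:** both lie side by side lengthwise in the blue tray, about 54 mm apart and within about 1° of its long side.
- **Padlocks:** brass and blue lie flat in the red tin, about 18 mm between their bodies.
- **Tape measure:** the yellow one lies flat in the middle of the grey tub. I left the white look-alike alone.

**Last checks:** the wrist pictures after each release of the markers and padlocks showed top heights that fit lying on the floor. The tape measure I checked only in the final top view, at a top height of about 31 mm against 32 mm expected. In that view the glove box was within 1 mm of its start, and the mug covered the same pixels as before. The fitted mug centre came out 14 mm different in x, which I put down to the fit turning about the handle rather than the mug moving. No check failed; the gripper was clear of everything and the force was near zero.

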